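# Fill the sloping tray with axle wedges, head to tail

### The arm

A 7-joint arm with a two-finger parallel gripper is mounted at the origin on the work surface. World frame = base frame: x ahead of the robot, y to its left, z up, the work surface at z = 0. Lengths are in m, angles in rad, forces in N, time in s.
With the tool pointing down it reaches from about 0.425 to 0.925 m from the base axis. Payload 6.8 kg.
Tool frame: the origin (TCP) lies where the fingers leave the gripper's body, on its centre line; the fingertips stand 73 mm ahead of it and the grasp point (between the pads) lies 54 mm ahead of it; z points along the fingers, y is the direction in which the jaws open and shut (so a half turn about z gives the same grasp; the last joint's range is limited). The gripper opens to 85 mm and grips with 20 to 120 N. Pads are 22 mm wide; open, the fingers measure 114 mm over their backs; the gripper's body (76 mm by 85 mm) begins 54 mm behind the grasp point. The pads swing forward as they close: fully open they stand 13 mm farther back than shut.
Start: joints at [-1.27, 0.477, 0.022, 1.555, -0.011, 1.109, -0.083], TCP at [0.268, 0.619, 0.304] pointing down, gripper open.
Joint ranges: [-2.96, 2.96], [-0.34, 2.1], [-1.41, 1.46], [0.24, 2.44], [-1.37, 4.51], [0.17, 1.92], [-2.96, 2.96]. Speed limits (rad/s): [2.39, 2.39, 3.14, 3.14, 3.14, 3.14, 3.14].

### API

Orientations are given as a rotation vector (axis times angle).
In Python, from bench import r gives the robot as it stands.
- The arm moves only by the shell command python3 -m handwheel 'ROWS' [FORCE]. ROWS is JSON, a list that holds one entry, the list of rows, each a list of 7 numbers: the shift along the world's x, y, z in m, then the turn, a rotation vector about the world's x, y, z in rad, then the finger opening in m, from 0 to 0.0854. A call has 1 to 10 rows; each row shifts and turns the commanded pose from where the row before left it; what a row does not reach is not made up. A row lasts 1/12 s, in which the tool goes at most 41.7 mm and 7.16 degrees, less where a joint would pass 70% of its speed; a pose out of reach is approached as far as the arm can. A call is refused whole if a number of a shift passes 0.0417 or a number of a turn 0.125, either way. A call with a gripper value outside its range is refused whole. The fingers move at their own pace and stop on an object; FORCE is the grip in N (left out, the last holds). Time passes only in rows, so rows that do not move let the fingers close. It gives the time, the measured TCP pose, the force and the opening at its end, in the units of the state.
- r.get_obs(): the state, without advancing time (a new reading comes with each control period).
- r.grab_frame(name): name is "side" or "top" or "wrist"; returns (picture, depth): 384x512x3 uint8, red, green, blue; 384x512 float32, m along the optical axis (not along the pixel's ray), 0 where there is no reading.
- r.get_calibration(name): a dict with "vertical_fov" (degrees; the focal length in pixels is half the picture's height over the tangent of half this angle, whatever the lens; pixels are square), "cx", "cy" (the principal point, pixels), "R" (3x3) and "t" (3): a world point X has camera coordinates R X + t; the wrist camera has in their place "T_tool_cam" (4x4, takes a point from camera to tool coordinates, whose origin is the TCP and whose axes are the flange's). Camera axes: x right, y down, z forward; pixel columns grow to the right and rows downward; lengths in m; the calibration is good to about 2 mm. A picture is of the moment at which its call begins: read the wrist's pose just before it. get_calibration takes no time and is no camera call.
- r.hand_in(): hands the job in, once; it reports no verdict.
Trained networks look in the newest picture that a camera, given by its name, has taken for a name from the list of things; names that differ only in an ending like _2 or _b are one class to them, and where a whole thing is asked for, a point or a joint stands for the part that bears it (a point fixed in the world has none). Each returns a list of dicts, best first, with "p" (0 to 1); they miss things now and then, are a little off and sometimes report something else, mostly with a low value. They report only what shows in the picture. A call takes as long as a camera call. They do not tell look-alikes from the thing itself.
- r.masks_of(label, camera): "pixels" (384x512 bool, what is visible of it) and "at" ([column, row] in pixels, amid what is visible of it).
The state is a dict: "clock": time; "joints": joint angles; "qvel": joint speeds; "tau": joint torques, N m; "tcp_pos": TCP position; "orientation": TCP orientation; "contact_force": force on the tool from outside, world axes, zero at the start; "moment": the same for the moment, N m; "grip_width": finger opening in m.
Only numpy, scipy, OpenCV 4.12 (cv2) and the standard library are available. Lean on these libraries where they do the work, as an engineer would, in place of code of your own. Each camera call takes 0.05 s, during which the arm holds its last target.

### The job

Finish packing the carton tray on the sloping stand: stand the two loose red-headed beech wedges in beside the two already there, alternately head to tail and taper against taper, so that the four fill the tray as a closed rectangle, each standing flat on the tray floor with its ends in line. Leave the two packed wedges in their places and do not disturb the other parts on the bench.

Things in the scene. Friction and masses are not known exactly. Their poses are not given: they have to be found in the camera images.
- stand: Grey sheet-steel packing stand, fixed, 150 mm wide, 130 mm deep; its deck slopes up 25 degrees away from its front and carries a shallow brown carton tray. Origin: on the tray floor, mid-width, at the inner face of the tray's low front wall. x runs up the slope along the tray floor, y along the tray's width, z square to the tray floor (25 degrees from vertical, leaning to the front).
- tray_floor (a point): Centre of the tray floor, axes as stand. Inside, the tray is 103 mm along x and 72 mm along y. Front wall 26 mm high, side and back lips 8 mm, all 3 mm thick. Fingers beside the wedges must stay above the side lips; outside them is only the flat deck, out to 75 mm either side of mid-width. A wedge set on the slope stays put or slides down to its neighbour.
- tray_back (a point): Top of the back lip's inner face, mid-width, 103 mm up the slope. Four wedges stand side by side, lengths along y: places 1 to 4 centred at x = 12, 36, 60, 84 mm from the stand's origin, each plus up to 7 mm of play, y = 0, z = 22 mm. Places 1 and 3: straight side down the slope, head to +y. Places 2 and 4: straight side up the slope, head to -y.
- wedge_a_mid (a point): Packed in place 1. Beech wedge with red head, 55 g (varies), 64 mm long, 44 mm tall, 34 mm thick at the head, 14 mm at the tail. This point is its centre (mid length, half-way up, mid thickness); z up, y to the head. End faces at y = +32 (head) and -32 mm (tail) are parallel. Straight side at x = -12 mm all along; tapered side from x = +22 mm at the head to +2 mm at the tail.
- wedge_b_mid (a point): Centre of the wedge already packed in place 2, head to the stand's -y. Same size and axes as wedge_a. Packed wedges may lie up to 4 mm off mid-width.
- wedge_c_mid (a point): Centre of a loose beech wedge standing on the bench (underside at height 0, taper seen from above), to be packed; either loose wedge may take either free place. Same size and axes as wedge_a. In a full tray only the end faces can be reached, so grip it end to end (64 mm), over the tail face, which spans x = -12 to +2 mm, and high enough to clear the tray's lips.
- wedge_d_mid (a point): Centre of the other loose beech wedge, to be packed likewise. Same size and axes as wedge_a.
- wedge_a_head (a point): Middle of the red head face of wedge_a, 32 mm from its centre. The top edge of the head is bevelled 5 mm.
- wedge_a: wedge_a itself; origin on its underside, 22 mm below its centre.
- wedge_b_head (a point): Middle of the red head face of wedge_b, 32 mm from its centre. The top edge of the head is bevelled 5 mm.
- wedge_b: wedge_b itself; origin on its underside, 22 mm below its centre.
- wedge_c_head (a point): Middle of the red head face of wedge_c, 32 mm from its centre. The top edge of the head is bevelled 5 mm.
- wedge_c: wedge_c itself; origin on its underside, 22 mm below its centre.
- wedge_d_head (a point): Middle of the red head face of wedge_d, 32 mm from its centre. The top edge of the head is bevelled 5 mm.
- wedge_d: wedge_d itself; origin on its underside, 22 mm below its centre.
- chock: Small black ribbed rubber chock, 90 x 36 x 34 mm, lying flat; does not belong in the tray. Origin at the middle of its underside; thin end to its -x. Leave it alone.
- filter: White and green spin-on oil filter standing upright, 77 mm across, 96 mm tall. Origin at the centre of its underside. Leave it alone.
- bearing: Steel roller bearing lying flat, 72 mm across, 20 mm tall. Origin at the centre of its underside. Leave it alone.
- bolt: Large steel hexagon bolt standing on its head, head 42 mm across, 90 mm tall. Origin at the centre of its underside. Leave it alone.
- carton: Closed cardboard carton, 120 x 85 x 60 mm. Origin at the centre of its underside. Leave it alone.
- wrench: Steel open-ended wrench lying flat, 200 mm long along its x, 8 mm thick. Origin under its middle. Leave it alone.
There are look-alikes about, which are no part of the job. What is shaped like the wedge_b but purple is not meant.

How it is judged:
By the outcome, as a careful person would: the job done as asked, in the order asked, and still so for the second after the job is handed in, with the robot touching nothing.
It also fails if it takes over 58 s, if anything falls off the work surface, if the arm or the gripper's body presses on something with over 40 N, if the wrist force passes 120 N, or if a joint passes its speed limit or range.

## Working session

There is one attempt and no reset: what is moved stays moved. The work goes in short steps, Python scripts to look and compute and a shell command to move; the robot and the scene stay as the last step left them, time stands still between calls to the robot, and variables do not carry over. Pictures are saved under pics/ and viewed, and the job is handed in when it is done.

```bash
ls; mkdir -p pics; cat > h.py <<'E'
import numpy as np, cv2
from bench import r
from scipy.spatial.transform import Rotation as Ro
def snap(n,fn=None):
    o=r.get_obs(); im,d=r.grab_frame(n)
    if fn: cv2.imwrite('pics/'+fn,im[:,:,::-1])
    return o,im,d
def world(n,o,d,uv=None):
    c=r.get_calibration(n); f=192/np.tan(np.radians(c['vertical_fov'])/2)
    v,u=np.mgrid[0:384,0:512]
    P=np.stack([(u-c['cx'])/f*d,(v-c['cy'])/f*d,d],-1)
    if 'R' in c:
        R=np.array(c['R']);t=np.array(c['t']); return (P-t)@R
    T=np.array(c['T_tool_cam']); P=P@T[:3,:3].T+T[:3,3]
    R=Ro.from_rotvec(o['orientation']).as_matrix()
    return P@R.T+np.array(o['tcp_pos'])
E
python3 - <<'E'
from h import *
o,im,d=snap('top','top0.png'); o,im2,d2=snap('side','side0.png'); o,im3,d3=snap('wrist','wrist0.png')
print(o)
for n in('top','side','wrist'): print(n,r.get_calibration(n))
np.savez('f0.npz',top=d,side=d2,wrist=d3)
E
```

```text
pics
{'clock': 0.1, 'joints': array([-1.27011591,  0.47775411,  0.02236162,  1.55635298, -0.01148007,
        1.10928746, -0.08308096]), 'qvel': array([-0.00077738, -0.00083922, -0.00169255, -0.00196255,  0.00113135,
       -0.00087097, -0.00019135]), 'tau': array([ 4.67367325e-03, -5.97765040e+01,  1.61403548e+00, -2.81952918e+01,
        1.28704630e-02,  5.14413288e-03, -2.43628853e-05]), 'tcp_pos': array([0.268159  , 0.61899966, 0.30299845]), 'orientation': array([-6.37562332e-01, -3.07602095e+00,  2.61110549e-03]), 'contact_force': array([-0.98307525,  0.05682087, -0.64977309]), 'moment': array([-0.03910106,  0.04254031,  0.03033557]), 'grip_width': 0.08520982807630734}
top {'vertical_fov': 49.64464743832229, 'cx': 256.10366307247466, 'cy': 195.65645143766727, 'R': array([[-0.0267129 , -0.99926593, -0.0274593 ],
       [-0.99246246,  0.02979755, -0.11887127],
       [ 0.11960224,  0.02407693, -0.9925299 ]]), 't': array([-0.07526673,  0.59760227,  1.12486387])}
side {'vertical_fov': 52.8031561571712, 'cx': 255.76522531696628, 'cy': 189.3105194106695, 'R': array([[-0.96000579, -0.27954924, -0.01552739],
       [-0.19777085,  0.71633597, -0.66914084],
       [ 0.19818064, -0.63930822, -0.74297337]]), 't': array([0.53477075, 0.27800565, 0.77030984])}
wrist {'vertical_fov': 67.18821163838562, 'cx': 259.18791330737866, 'cy': 192.21964204368183, 'T_tool_cam': array([[-6.94421973e-04, -9.50919008e-01, -3.09439102e-01,
         7.89440151e-02],
       [ 9.99999729e-01, -5.84759531e-04, -4.47140748e-04,
         5.11464458e-04],
       [ 2.44247172e-04, -3.09439329e-01,  9.50919157e-01,
        -7.01106448e-02],
       [ 0.00000000e+00,  0.00000000e+00,  0.00000000e+00,
         1.00000000e+00]])}
```

View pics/top0.png

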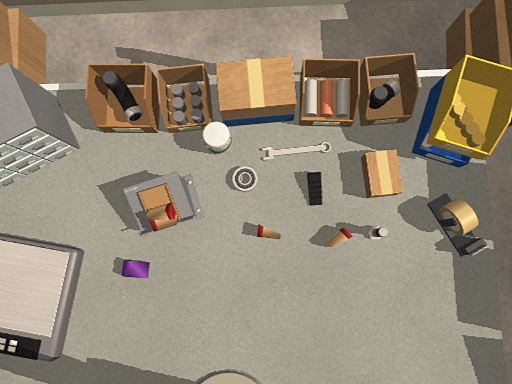

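View pics/side0.png

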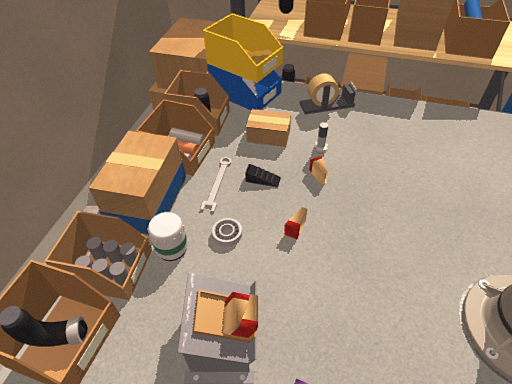

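View pics/wrist0.png

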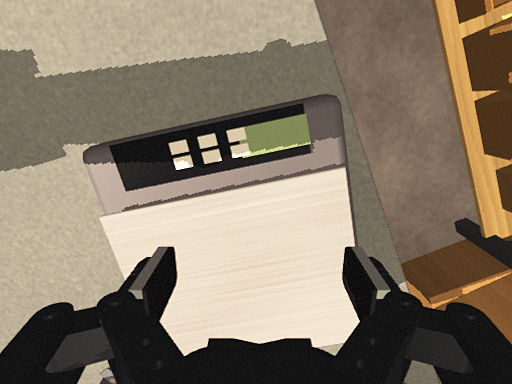

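The top picture shows the stand at about (162,205) with two packed wedges at (162,215). The two loose red-headed wedges are at (268,232) and (340,237), and the purple look-alike is at (135,268). The side view agrees.

```bash
python3 - <<'E'
from h import *
out={}
for cam in('top','side'):
    o,im,d=snap(cam); W=world(cam,o,d)
    out[cam]=W; out[cam+'im']=im
    labs=['wedge_a','stand']+(['wedge_a_head'] if cam=='top' else [])
    for lab in labs:
        for i,m in enumerate(r.masks_of(lab,cam)):
            P=W[m['pixels']]; print(cam,lab,round(m['p'],2),np.round(m['at']),m['pixels'].sum(),np.round(np.median(P,0),3),np.round(P[:,2].max(),3))
            out[f'{cam}_{lab}_{i}']=m['pixels']
np.savez('f1.npz',**out)
im=out['topim']
cv2.imwrite('pics/crops.png',np.hstack([cv2.resize(im[170:260,110:210],(400,360),interpolation=2),cv2.resize(im[205:265,245:305+0],(360,360),interpolation=2)])[:,:,::-1])
cv2.imwrite('pics/crops2.png',np.hstack([cv2.resize(im[210:260,315:395],(576,360),interpolation=2)])[:,:,::-1])
E
```

```text
top wedge_a 0.85 [139. 267.] 377 [0.402 0.247 0.024] 1.185
top wedge_a 0.77 [162. 212.] 375 [0.549 0.152 0.109] 0.12
top wedge_a 0.77 [342. 239.] 234 [ 0.474 -0.315  0.044] 1.185
top wedge_a 0.57 [265. 232.] 196 [ 0.49  -0.119  0.045] 0.051
top wedge_a 0.5 [161. 220.] 238 [0.522 0.157 0.101] 1.185
top stand 0.63 [164. 200.] 2843 [0.592 0.155 0.08 ] 1.185
top stand 0.19 [162. 214.] 367 [0.549 0.151 0.109] 0.12
top wedge_a_head 0.71 [165. 221.] 224 [0.522 0.154 0.101] 1.185
side wedge_a 0.69 [296. 224.] 447 [ 0.49  -0.101  0.041] 0.767
side wedge_a 0.68 [234. 312.] 747 [0.547 0.166 0.109] 0.767
side wedge_a 0.64 [318. 171.] 363 [ 0.472 -0.305  0.035] 0.767
side wedge_a 0.63 [247. 320.] 613 [0.52  0.174 0.099] 0.767
side wedge_a 0.58 [256. 177.] 541 [ 0.618 -0.247  0.017] 0.037
side stand 0.92 [208. 341.] 6018 [0.582 0.215 0.079] 0.767
```

View pics/crops.png

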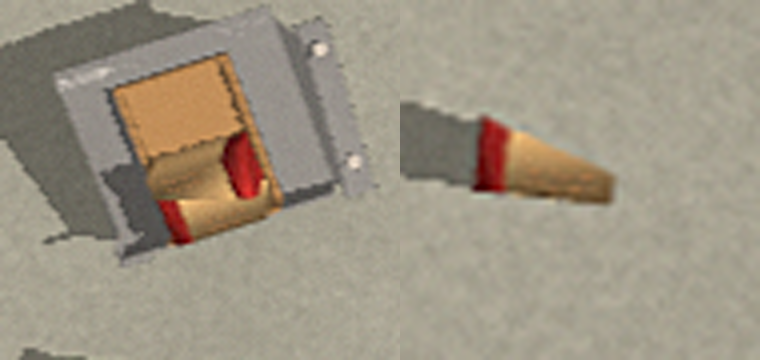

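View pics/crops2.png

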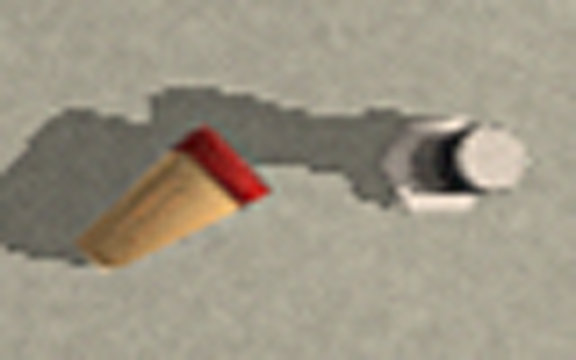

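The loose wedges are the beech and red ones at (268,232), which I call c, and (340,237), which I call d. Both match the described shape and colour. The one at (135,268) is purple, so it's not meant. In the crops c's head points to world +y and d's head points right and up, towards the bolt. Next I'll take the wrist camera over the stand.

```bash
python3 -m handwheel '[[[0.0187,-0.0331,0,0,0,0.053,0.085],[0.0187,-0.0331,0,0,0,0.053,0.085],[0.0187,-0.0331,0,0,0,0.053,0.085],[0.0187,-0.0331,0,0,0,0.053,0.085],[0.0187,-0.0331,0,0,0,0.053,0.085],[0.0187,-0.0331,0,0,0,0.053,0.085],[0.0187,-0.0331,0,0,0,0.053,0.085]]]'
python3 -m handwheel '[[[0.0187,-0.0331,0,0,0,0.053,0.085],[0.0187,-0.0331,0,0,0,0.053,0.085],[0.0187,-0.0331,0,0,0,0.053,0.085],[0.0187,-0.0331,0,0,0,0.053,0.085],[0.0187,-0.0331,0,0,0,0.053,0.085],[0.0187,-0.0331,0,0,0,0.053,0.085],[0.0187,-0.0331,0,0,0,0.053,0.085],[0,0,0,0,0,0,0.085],[0,0,0,0,0,0,0.085]]]'
python3 - <<'E'
from h import *
o,im,d=snap('wrist','w1.png'); W=world('wrist',o,d)
np.savez('w1.npz',W=W,im=im,d=d,p=o['tcp_pos'],q=o['orientation'])
print(o['clock'],o['tcp_pos'],o['orientation'],o['joints'],np.round(Ro.from_rotvec(o['orientation']).as_matrix(),3))
E
```

```text
clock: 1.08
tcp_pos: [0.3999, 0.386, 0.3042]
orientation: [0.055, 3.141, 0.001]
contact_force: [1.0, -0.2, 0.7]
grip_width: 0.0848
clock: 1.83
tcp_pos: [0.5312, 0.1532, 0.3041]
orientation: [-0.512, 3.099, -0.001]
contact_force: [-0.7, 0.7, -0.7]
grip_width: 0.085
1.8333 [0.53120003 0.15319123 0.30406589] [-5.11757495e-01  3.09913537e+00 -9.59919882e-04] [-0.47640629  0.27548851  0.09983865  1.85638336 -0.03117561  1.01089791
  1.5343442 ] [[-0.947 -0.321  0.001]
 [-0.321  0.947 -0.001]
 [-0.    -0.001 -1.   ]]
```

View pics/w1.png

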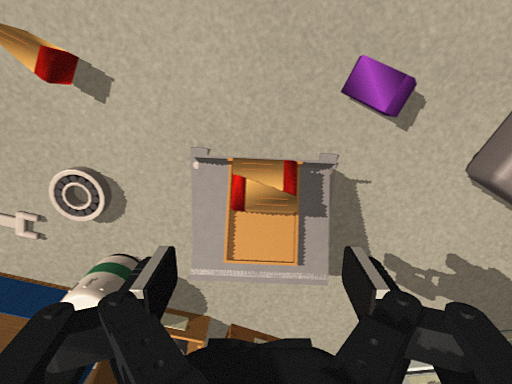

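The view is upside down: downslope is up in the picture. The stand is centred at (262,215). Packed wedge a lies at (265,172) and b at (265,197), with the empty floor at (265,235). I'll fit the stand frame next.

```bash
cat > fit.py <<'E'
from h import *
z=np.load('w1.npz');W=z['W'];im=z['im']
reg=np.zeros((384,512),bool);reg[222:255,245:285]=1
P=W[reg];
c=P.mean(0);u,s,vt=np.linalg.svd(P-c);n=vt[2]*np.sign(vt[2][2])
res=(P-c)@n; print('floor n',n,'tilt',np.degrees(np.arccos(n[2])),'rms',res.std(),'yaw dir',np.degrees(np.arctan2(-n[1],-n[0])))
# x axis up slope horizontally; refine using ideal 25 deg
yaw=np.arctan2(-n[1],-n[0])
np.savez('fl.npz',c=c,n=n,yaw=yaw)
x=np.array([np.cos(yaw)*n[2],np.sin(yaw)*n[2],np.hypot(n[0],n[1])]);y=np.cross(n,x)
Q=(W-c)@np.stack([x,y,n]).T   # local coords
S=3 # px/mm
for name,lo,hi in(('top',.035,.055),('floor',-.02,.02)):
    O=np.zeros((480,480,3),np.uint8)
    m=(abs(Q[...,0])<.08)&(abs(Q[...,1])<.08)&(Q[...,2]>lo)&(Q[...,2]<hi)
    for (a,b,_),col in zip(Q[m],im[m]): cv2.circle(O,(int(240+b*3000),int(240-a*3000)),2,tuple(int(v) for v in col[::-1]),-1)
    for k in range(0,480,30): cv2.line(O,(k,0),(k,4 if k%150-90 else 10),(255,255,255),1);cv2.line(O,(0,k),(4,k),(255,255,255),1)
    cv2.imwrite(f'pics/loc_{name}.png',O)
E
python3 fit.py; python3 -c "
import cv2,numpy as np
cv2.imwrite('pics/loc.png',cv2.resize(np.hstack([cv2.imread('pics/loc_top.png'),cv2.imread('pics/loc_floor.png')]),(800,400)))"
```

```text
floor n [-0.32636026 -0.04844788  0.94400306] tilt 19.264932553453594 rms 0.008820603113653857 yaw dir 8.443839814267319
```

View pics/loc.png

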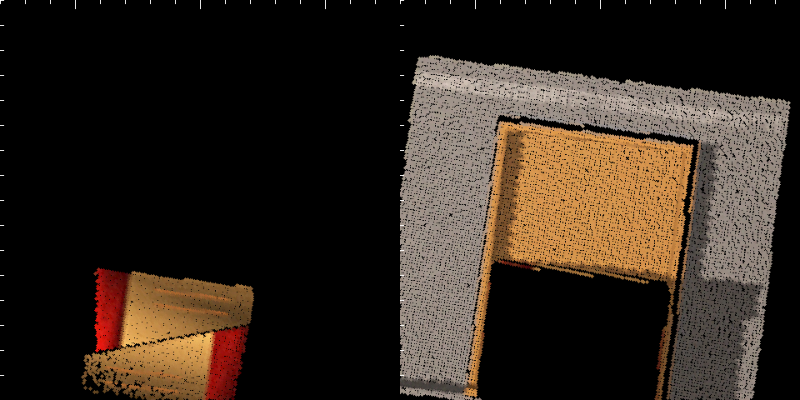

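```bash
cat > fit2.py <<'E'
from h import *
z=np.load('w1.npz');W=z['W'];im=z['im'];d=z['d']
reg=np.zeros((384,512),bool);reg[222:252,243:287]=1;reg&=d>0
P=W[reg]
for _ in range(6):
    c=np.median(P,0);u,s,vt=np.linalg.svd(P-P.mean(0),full_matrices=False);n=vt[2]*np.sign(vt[2][2])
    res=(P-P.mean(0))@n; P=P[abs(res)<max(2.5*res.std(),.001)]
c=P.mean(0)
yaw=np.arctan2(-n[1],-n[0]); print('tilt',np.degrees(np.arccos(n[2])),'yaw',np.degrees(yaw),'rms',res.std(),len(P),reg.sum())
def frame(yaw,t=np.radians(25)):
    x=np.array([np.cos(yaw)*np.cos(t),np.sin(yaw)*np.cos(t),np.sin(t)]);nn=np.array([-np.cos(yaw)*np.sin(t),-np.sin(yaw)*np.sin(t),np.cos(t)])
    return np.stack([x,np.cross(nn,x),nn])
# yaw by floor/lip edges : tray color box
best=None
hsv=cv2.cvtColor(im,cv2.COLOR_RGB2HSV)
F=frame(np.radians(19));Q=(W-c)@F.T
tray=(hsv[...,1]>110)&(hsv[...,0]>8)&(hsv[...,0]<25)&(abs(Q[...,2])<.012)&(abs(Q[...,0])<.08)&(abs(Q[...,1])<.08)&(d>0)
rect=cv2.minAreaRect(Q[tray][:,:2].astype(np.float32)*1000);print('tray rect',rect)
# deck
deck=(hsv[...,1]<50)&(abs(Q[...,2])<.012)&(abs(Q[...,0])<.09)&(abs(Q[...,1])<.09)&(d>0)
print('deck rect',cv2.minAreaRect(Q[deck][:,:2].astype(np.float32)*1000))
top=(Q[...,2]>.04)&(Q[...,2]<.05)&(abs(Q[...,0])<.09)&(abs(Q[...,1])<.09)&(d>0)
print('top z',np.percentile(Q[top][:,2],[5,50,95]))
print('tops rect',cv2.minAreaRect(Q[top][:,:2].astype(np.float32)*1000))
np.savez('fl.npz',c=c,F=F)
O=np.zeros((600,600,3),np.uint8);O2=O.copy()
for A,m in((O,top),(O2,(abs(Q[...,2])<.015)&(abs(Q[...,0])<.1)&(abs(Q[...,1])<.1)&(d>0))):
    for (a,b,_),col in zip(Q[m],im[m]): cv2.circle(A,(int(300-b*4000),int(300-a*4000)),2,tuple(int(v) for v in col[::-1]),-1)
cv2.imwrite('pics/loc2.png',np.hstack([cv2.resize(O,(400,400)),cv2.resize(O2,(400,400))]))
E
python3 fit2.py
```

```text
tilt 24.782873123966805 yaw 15.764520379455272 rms 0.0006977885652756921 1303 1319
tray rect ((-24.96599006652832, -1.641387939453125), (79.99107360839844, 107.401123046875), 87.61424255371094)
deck rect ((-15.37778091430664, -3.8369522094726562), (150.30906677246094, 130.5635528564453), 87.24279022216797)
top z [0.04189875 0.04400907 0.04533045]
tops rect ((-51.65032958984375, -1.1092185974121094), (64.03473663330078, 49.66344451904297), 87.2708511352539)
```

View pics/loc2.png

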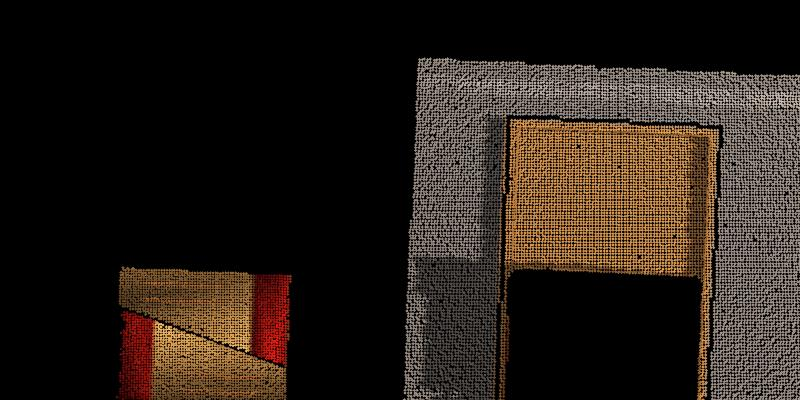

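```bash
sed -i 's/np.radians(19)/np.radians(16.3)/' fit2.py; python3 fit2.py; python3 - <<'E'
from h import *
z=np.load('w1.npz');W=z['W'];im=z['im'];d=z['d'];f=np.load('fl.npz');Q=(W-f['c'])@f['F'].T*1000
hsv=cv2.cvtColor(im,cv2.COLOR_RGB2HSV)
ok=(d>0)&(abs(Q[...,0])<90)&(abs(Q[...,1])<90)
top=ok&(Q[...,2]>41)&(Q[...,2]<47)
T=Q[top]
for x0 in range(-80,-22,6):
    s=T[(T[:,0]>x0)&(T[:,0]<x0+6)]
    if len(s)>20: print('tops x',x0,'y',np.round([s[:,1].min(),s[:,1].max()],1),len(s))
for y0 in range(-32,32,8):
    s=T[(T[:,1]>y0)&(T[:,1]<y0+8)]
    if len(s)>20: print('tops y',y0,'x',np.round([s[:,0].min(),s[:,0].max()],1))
fl=ok&(abs(Q[...,2])<3)&(hsv[...,1]>110)
lip=ok&(Q[...,2]>6.5)&(Q[...,2]<12)&(hsv[...,1]>110)&(hsv[...,0]>6)
for nm,m in(('floor',fl),('lip',lip)):
    s=Q[m]
    for x0 in range(-30,32,10):
        t=s[(s[:,0]>x0)&(s[:,0]<x0+10)]
        if len(t): 
            yl=t[t[:,1]<0][:,1];yr=t[t[:,1]>0][:,1]
            print(nm,x0,[np.round([a.min(),a.max()],1) if len(a) else None for a in(yl,yr)])
    t=s[abs(s[:,1])<25]; print(nm,'x pct',np.round(np.percentile(t[:,0],[0,1,50,99,100]),1),'z',np.median(t[:,2]))
    t=t[t[:,0]>0]; 
    if len(t): print('   upper x',np.round([t[:,0].min(),t[:,0].max()],1))
E
```

```text
tilt 24.782873123966805 yaw 15.764520379455272 rms 0.0006977885652756921 1303 1319
tray rect ((-24.76211166381836, -2.868602752685547), (107.364990234375, 80.27521514892578), 0.24953320622444153)
deck rect ((-15.201297760009766, -4.400688171386719), (150.31674194335938, 130.61631774902344), 89.66719818115234)
top z [0.04201231 0.04396956 0.04514264]
tops rect ((-51.48826599121094, -4.148462295532227), (63.876930236816406, 49.75996017456055), 89.92369079589844)
tops x -80 y [-36.1  24.8] 141
tops x -74 y [-35.9  26.1] 381
tops x -68 y [-35.7  25.2] 378
tops x -62 y [-35.4  26.3] 361
tops x -56 y [-35.2  26.5] 361
tops x -50 y [-34.9  25.7] 354
tops x -44 y [-35.5  27.5] 378
tops x -38 y [-34.3  27.7] 404
tops x -32 y [-34.8  27.8] 365
tops y -32 x [-76.4 -27.2]
tops y -24 x [-75.9 -26.8]
tops y -16 x [-76.  -26.8]
tops y -8 x [-76.4 -27.1]
tops y 0 x [-75.8 -26.7]
tops y 8 x [-76.2 -26.8]
tops y 16 x [-75.9 -27.1]
tops y 24 x [-75.7 -26.6]
floor -30 [array([-40.4,  -0.2]), array([ 0.6, 36.8])]
floor -20 [array([-40.4,  -0. ]), array([ 0. , 36.9])]
floor -10 [array([-40.4,  -0.6]), array([ 0.1, 37.1])]
floor 0 [array([-40.7,  -0.2]), array([ 0.6, 36.2])]
floor 10 [array([-40.7,  -0. ]), array([ 0. , 36.5])]
floor 20 [array([-40.1,  -0.8]), array([ 0.2, 36.7])]
floor x pct [-26.8 -26.3   0.2  25.8  26.2] z 0.013873138550690117
   upper x [ 0.  26.2]
lip -30 [array([-42.9, -12.6]), array([ 5.8, 34.2])]
lip -20 [array([-42.5, -40.4]), array([31.9, 34.3])]
lip -10 [array([-42.7, -40.4]), array([31.5, 34.6])]
lip 0 [array([-42.5, -40.4]), array([31.4, 34.6])]
lip 10 [array([-42.8, -40.5]), array([31.6, 34.1])]
lip 20 [array([-42.5,  -0.9]), array([ 0.1, 34.2])]
lip x pct [-26.9 -26.8  27.1  28.7  28.8] z 7.915345373361131
   upper x [25.7 28.8]
```

```bash
python3 -m handwheel '[[[-0.003,-0.0353,0,0,0,-0.0587,0.085],[-0.003,-0.0353,0,0,0,-0.0587,0.085],[-0.003,-0.0353,0,0,0,-0.0587,0.085],[-0.003,-0.0353,0,0,0,-0.0587,0.085],[-0.003,-0.0353,0,0,0,-0.0587,0.085],[-0.003,-0.0353,0,0,0,-0.0587,0.085],[-0.003,-0.0353,0,0,0,-0.0587,0.085],[-0.003,-0.0353,0,0,0,-0.0587,0.085],[-0.003,-0.0353,0,0,0,-0.0587,0.085],[-0.003,-0.0353,0,0,0,-0.0587,0.085]]]'
python3 -m handwheel '[[[0,0,0,0,0,0,0.085],[0,0,0,0,0,0,0.085]]]'
python3 - <<'E'
from h import *
f=np.load('fl.npz');O=f['c']+np.array([-.0772,-.0044,0])@f['F'];np.savez('stand.npz',O=O,F=f['F']);print('stand O',O)
o,im,d=snap('wrist','w2.png'); W=world('wrist',o,d)
np.savez('w2.npz',W=W,im=im,d=d)
print(o['clock'],o['tcp_pos'],np.round(Ro.from_rotvec(o['orientation']).as_matrix(),3))
hsv=cv2.cvtColor(im,cv2.COLOR_RGB2HSV)
m=(d>0)&(W[...,2]>.0415)&(W[...,2]<.047)&(hsv[...,1]>90)
n,l,st,ce=cv2.connectedComponentsWithStats(m.astype(np.uint8))
for i in range(1,n):
    if st[i,4]<150: continue
    P=W[l==i];red=(hsv[...,0]<6)|(hsv[...,0]>170)
    print(st[i],ce[i],np.median(P[:,2]),cv2.minAreaRect(P[:,:2].astype(np.float32)*1000))
    hp=P[red[l==i]];print('  redmean',hp.mean(0) if len(hp) else None,'mean',P.mean(0))
E
```

```text
clock: 2.72
tcp_pos: [0.5004, -0.1964, 0.3041]
orientation: [0.397, 3.116, 0.001]
contact_force: [1.3, 0.8, -0.3]
grip_width: 0.0848
clock: 2.88
tcp_pos: [0.5001, -0.1974, 0.3039]
orientation: [0.4, 3.116, -0.0]
contact_force: [0.5, 0.3, 0.1]
grip_width: 0.085
stand O [0.52557344 0.15575786 0.05509472]
2.8833 [ 0.50005042 -0.19737248  0.30393607] [[-0.968  0.253  0.   ]
 [ 0.253  0.968 -0.   ]
 [-0.     0.    -1.   ]]
[ 291  131   56   28 1116] [321.95340502 143.88978495] 0.04414153036905463 ((493.1295166015625, -124.50357055664062), (62.409114837646484, 31.892337799072266), 81.88219451904297)
  redmean [ 0.49577911 -0.0997133   0.04393704] mean [ 0.48988639 -0.12050934  0.04410578]
[ 131  145   49   49 1029] [156.51020408 169.8931001 ] 0.04417264225951206 ((466.17108154296875, -314.510986328125), (32.53841781616211, 62.780818939208984), 41.42404556274414)
  redmean [ 0.48301431 -0.33239656  0.04396865] mean [ 0.4707449  -0.31377857  0.04415653]
[426 284  50  24 176] [445.50568182 291.57386364] 0.04409215492952043 ((730.7393798828125, 7.654140472412109), (20.392078399658203, 66.5448989868164), 11.640745162963867)
  redmean None mean [0.72814705 0.00332956 0.04408899]
```

View pics/w2.png

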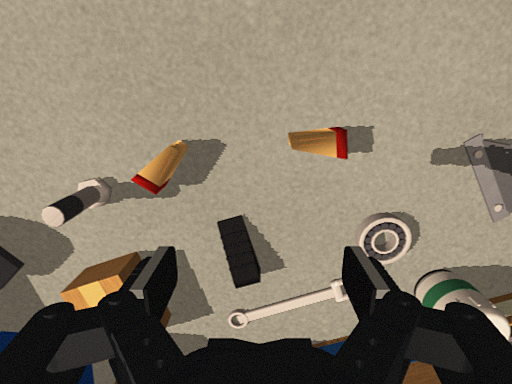

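The wrist view shows c at (320,143) with its head to the right, d at (158,168) with its head to the lower left, and the bolt near d's head at (85,200). I'll fit the wedge outline to both tops.

```bash
cat > wf.py <<'E'
from h import *
from scipy.optimize import minimize
def fitw(P2,guess,yh=29.5,scale=4):
    # P2 mm Nx2 top points; guess (cx,cy,ang of head dir deg)
    c0=np.array(guess[:2]); S=240
    A=np.zeros((2*S,2*S),np.uint8)
    for p in P2:
        q=((p-c0)*scale+S).astype(int)
        if (abs(q-S)<S-6).all(): cv2.circle(A,tuple(int(v) for v in q),4,1,-1)
    A=cv2.erode(A,np.ones((5,5),np.uint8))
    A=cv2.medianBlur(A,5)
    poly=np.array([[-12,yh],[22,yh],[22-20*(0),yh],[2,-32],[-12,-32]],float);poly=np.array([[-12,yh],[22-20*(32-yh)/64,yh],[2,-32],[-12,-32]])
    def cost(v):
        a=np.radians(v[2]);Y=np.array([np.cos(a),np.sin(a)]);X=np.array([Y[1],-Y[0]])
        q=(poly[:,:1]*X+poly[:,1:]*Y+v[:2]-c0)*scale+S
        B=np.zeros_like(A);cv2.fillPoly(B,[np.round(q*16).astype(np.int32)],1,shift=4)
        return 1-(A&B).sum()/(A|B).sum()
    best=None
    for da in(-8,0,8):
        g=np.array(guess,float)+[0,0,da]
        s=minimize(cost,g,method='Nelder-Mead',options=dict(initial_simplex=g+np.array([[0,0,0],[5,0,0],[0,5,0],[0,0,6]]),xatol=.02,fatol=1e-5))
        if best is None or s.fun<best.fun: best=s
    return best.x,best.fun
E
python3 - <<'E'
from wf import *
z=np.load('w2.npz');W=z['W'];im=z['im'];d=z['d']
for nm,(a,b,c,e),ang,ce in(('c',(291,131,56,28),74,(490,-118)),('d',(131,145,49,49),-57,(472,-316))):
    m=np.zeros((384,512),bool);m[b:b+e,a:a+c]=1;m&=(d>0)&(W[...,2]>.0415)&(W[...,2]<.047)
    print(nm,fitw(W[m][:,:2]*1000,(ce[0],ce[1],ang)))
E
```

```text
c (array([ 489.23290315, -123.26125457,   82.14405956]), np.float64(0.05095487218748673))
d (array([ 469.57498966, -312.3615083 ,  -48.49932918]), np.float64(0.10296505169614634))
```

```bash
python3 -m handwheel '[[[-0.0028,0.0186,-0.03,0,0,0.0295,0.085],[-0.0028,0.0186,-0.03,0,0,0.0295,0.085],[-0.0028,0.0186,-0.03,0,0,0.0295,0.085],[-0.0028,0.0186,-0.03,0,0,0.0295,0.085],[0,0,-0.02,0,0,0,0.085],[0,0,0,0,0,0,0.085]]]'
python3 - <<'E'
from h import *
o,im,d=snap('wrist','w3.png');print(o['clock'],o['tcp_pos'],np.round(Ro.from_rotvec(o['orientation']).as_matrix(),3))
np.savez('w3.npz',W=world('wrist',o,d),im=im,d=d)
from wf import *
W=world('wrist',o,d);m=(d>0)&(W[...,2]>.0415)&(W[...,2]<.047)&(np.hypot(W[...,0]-.489,W[...,1]+.123)<.05)
print(m.sum(),fitw(W[m][:,:2]*1000,(489,-123,82)))
E
```

```text
clock: 3.43
tcp_pos: [0.4869, -0.118, 0.1603]
orientation: [-0.202, -3.128, -0.003]
contact_force: [0.5, -0.7, -1.1]
grip_width: 0.085
3.4333 [ 0.48689151 -0.11799416  0.16031645] [[-0.992  0.128 -0.007]
 [ 0.128  0.992  0.002]
 [ 0.008  0.001 -1.   ]]
2803 (array([ 489.08697071, -123.1795815 ,   82.18182447]), np.float64(0.02414578587699312))
```

View pics/w3.png

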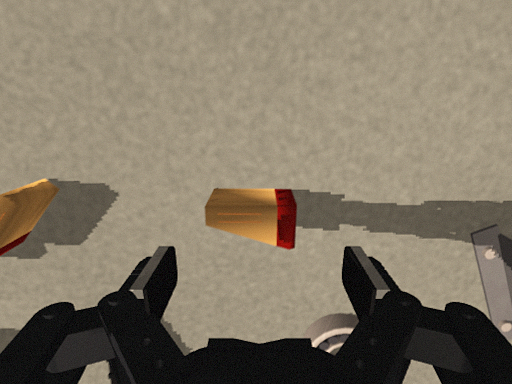

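c's outline now fits at (489.1, −123.2) mm and 82.2°, which agrees with the first fit. I'll go down, settle and check.

```bash
python3 -m handwheel '[[[0,0,0,0,0,0,0.085],[0,0,-0.02,0,0,0,0.085],[0,0,-0.02,0,0,0,0.085],[0,0,-0.02,0,0,0,0.085],[0,0,-0.01,0,0,0,0.085],[0,0,0,0,0,0,0.085],[0,0,0,0,0,0,0.085]]]'; python3 -c "
from h import *
o=r.get_obs();print(o['tcp_pos'],Ro.from_rotvec(o['orientation']).as_matrix()[:,1],o['qvel'])"
```

```text
clock: 4.07
tcp_pos: [0.4896, -0.1229, 0.0948]
orientation: [0.214, 3.133, -0.0]
contact_force: [-0.6, 0.4, 0.4]
grip_width: 0.0848
[ 0.48959674 -0.12288129  0.09483967] [1.35798985e-01 9.90736409e-01 5.20495817e-05] [-0.00314541 -0.01604742  0.0089801  -0.00522941 -0.00086025  0.00120726
  0.0003325 ]
```

```bash
python3 -m handwheel '[[[0,0,-0.011,0,0,0,0.085],[0,0,0,0,0,0,0.085],[0,0,0,0,0,0,0.055],[0,0,0,0,0,0,0.055],[0,0,0,0,0,0,0.055],[0,0,0,0,0,0,0.055],[0,0,0,0,0,0,0.055],[0,0,0,0,0,0,0.055]]]' 40
python3 -m handwheel '[[[0,0,0.01,0,0,0,0.055],[0,0,0.03,0,0,0,0.055],[0,0,0.03,0,0,0,0.055],[0,0,0.03,0,0,0,0.055],[0,0,0.03,0,0,0,0.055],[0,0,0.03,0,0,0,0.055],[0,0,0.03,0,0,0,0.055],[0,0,0.01,0,0,0,0.055],[0,0,0,0,0,0,0.055],[0,0,0,0,0,0,0.055]]]'
python3 - <<'E'
from h import *
o,im,d=snap('wrist','w4.png');print(o['clock'],o['tcp_pos'],np.round(Ro.from_rotvec(o['orientation']).as_matrix(),3),o['joints'])
np.savez('w4.npz',W=world('wrist',o,d),im=im,d=d,p=o['tcp_pos'],q=o['orientation'])
E
```

```text
clock: 4.73
tcp_pos: [0.4892, -0.1228, 0.0835]
orientation: [0.213, 3.134, -0.0]
contact_force: [-1.7, 0.0, 5.9]
grip_width: 0.0637
clock: 5.57
tcp_pos: [0.4886, -0.1224, 0.2828]
orientation: [0.213, 3.134, 0.001]
contact_force: [-0.8, -0.2, -1.6]
grip_width: 0.0635
5.5667 [ 0.48860854 -0.1224254   0.28281068] [[-0.991  0.135  0.   ]
 [ 0.135  0.991  0.   ]
 [-0.     0.    -1.   ]] [-0.1683243   0.22112275  0.33716473  1.99987029 -0.09079549  0.93427601
  1.65049106]
```

View pics/w4.png

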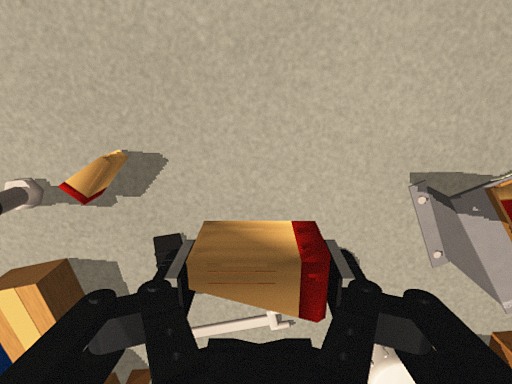

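c is held at a 63.5 mm opening, between (190,270) and (340,270), and looks square in the jaws. I'll measure it in the tool frame.

```bash
cat > held.py <<'E'
from wf import *
import sys
z=np.load(sys.argv[1]);W=z['W'];d=z['d'];R=Ro.from_rotvec(z['q']).as_matrix()
T=(W-z['p'])@R*1000
m=(d>0)&(abs(T[...,0])<45)&(abs(T[...,1])<33)&(T[...,2]>25)&(T[...,2]<55)
zz=np.median(T[m][:,2]);A=T[m]
A=A[abs(A[:,2]-zz)<3]
u,s,vt=np.linalg.svd(A-A.mean(0),full_matrices=False);n=vt[2]*np.sign(vt[2][2])
print('top z in tool',zz,'-> underside',zz+44,'n',np.round(n,3))
sgn=float(sys.argv[2]) # head along tool y sign
# tool frame looking: use mirrored coords (x->-x) so that z is 'up'
B=np.c_[-A[:,0],A[:,1]]
print('fit [-toolx,tooly,ang]',fitw(B,(0,0,90*sgn)))
E
python3 held.py w4.npz 1
```

```text
top z in tool 39.609669537838926 -> underside 83.60966953783893 n [-0.017 -0.008  1.   ]
fit [-toolx,tooly,ang] (array([-0.17691916,  0.59744534, 89.73166635]), np.float64(0.08497947168642028))
```

```bash
cat > goal.py <<'E'
from h import *
import sys
# args: stand x,y,z(mm) of wedge-underside centre ; tool offsets tx,ty,uz
x,y,zc,tx,ty,uz=map(float,sys.argv[1:7]); s=np.load('stand.npz');F=s['F'];O=s['O']
R=np.stack([-F[0],F[1],-F[2]],1)
P=O+np.array([x,y,zc])/1000@F
tcp=P-R@np.array([tx,ty,uz])/1000
o=r.get_obs();Rc=Ro.from_rotvec(o['orientation'])
print('clock',o['clock'],'tcp goal',tcp,'delta',np.round(tcp-o['tcp_pos'],4),'turn',np.round((Ro.from_matrix(R)*Rc.inv()).as_rotvec(),4))
E
python3 goal.py 65 0.3 30 0.2 0.6 83.6; python3 -c "
import numpy as np;s=np.load('stand.npz');print(s['F'])"
```

```text
clock 5.6167 tcp goal [0.53629405 0.15858022 0.18560599] delta [ 0.0482  0.2809 -0.0962] turn [ 0.0327 -0.4402  0.4133]
[[ 8.69879010e-01  2.54370424e-01  4.22618262e-01]
 [-2.80666709e-01  9.59805292e-01  1.38777878e-17]
 [-4.05631244e-01 -1.18614877e-01  9.06307787e-01]]
```

```bash
python3 -m handwheel '[[[0.0048,0.0281,-0.0046,0.0033,-0.044,0.0413,0.055],[0.0048,0.0281,-0.0046,0.0033,-0.044,0.0413,0.055],[0.0048,0.0281,-0.0046,0.0033,-0.044,0.0413,0.055],[0.0048,0.0281,-0.0046,0.0033,-0.044,0.0413,0.055],[0.0048,0.0281,-0.0046,0.0033,-0.044,0.0413,0.055],[0.0048,0.0281,-0.0046,0.0033,-0.044,0.0413,0.055],[0.0048,0.0281,-0.0046,0.0033,-0.044,0.0413,0.055],[0.0048,0.0281,-0.0046,0.0033,-0.044,0.0413,0.055],[0.0048,0.0281,-0.0046,0.0033,-0.044,0.0413,0.055],[0.0048,0.0281,-0.0046,0.0033,-0.044,0.0413,0.055]]]'
python3 -m handwheel '[[[0,0,0,0,0,0,0.055],[0,0,0,0,0,0,0.055],[0,0,0,0,0,0,0.055]]]'
python3 goal.py 65 0.3 30 0.2 0.6 83.6
python3 - <<'E'
from h import *
o,im,d=snap('wrist','w5.png');print(o['joints'],o['tcp_pos'])
np.savez('w5.npz',W=world('wrist',o,d),im=im,d=d,p=o['tcp_pos'],q=o['orientation'])
E
python3 held.py w5.npz 1
```

```text
clock: 6.45
tcp_pos: [0.5357, 0.1592, 0.2344]
orientation: [-0.386, 2.681, 0.085]
contact_force: [0.5, -1.2, -1.5]
grip_width: 0.0636
clock: 6.7
tcp_pos: [0.536, 0.1575, 0.2352]
orientation: [-0.383, 2.683, 0.084]
contact_force: [0.0, -0.3, -0.2]
grip_width: 0.0633
clock 6.7 tcp goal [0.53629405 0.15858022 0.18560599] delta [ 0.0003  0.0011 -0.0496] turn [ 0.0011 -0.0021  0.0012]
[-0.56653556  0.23626071  0.16194414  2.16937681  0.06212819  0.3090748
  1.38186222] [0.53599377 0.15749584 0.23517277]
top z in tool 39.87938416140014 -> underside 83.87938416140014 n [-0.017 -0.008  1.   ]
fit [-toolx,tooly,ang] (array([-8.47352719e-02,  5.93517631e-01,  8.94383564e+01]), np.float64(0.08463743414936475))
```

View pics/w5.png

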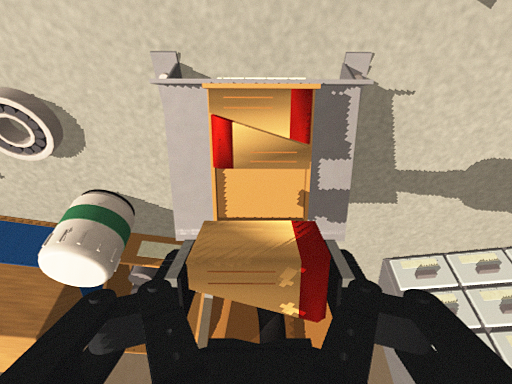

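c is held at about (260,268). The tray is at (262,150) with a and b packed, and free floor at (262,190). I'll re-measure the stand and packed wedges in this pose to remove calibration bias.

```bash
cat > meas.py <<'E'
from wf import *
import sys
z=np.load(sys.argv[1]);W=z['W'];im=z['im'];d=z['d'];s=np.load('stand.npz');Q=(W-s['O'])@s['F'].T*1000
v=np.arange(384)[:,None]*np.ones((1,512));lim=int(sys.argv[2])
ok=(d>0)&(v<lim)&(abs(Q[...,1])<60)&(Q[...,0]>-20)&(Q[...,0]<120)
hsv=cv2.cvtColor(im,cv2.COLOR_RGB2HSV);sat=hsv[...,1]>110
top=ok&(abs(Q[...,2]-44)<4)&sat;T=Q[top];print('top z med',np.median(T[:,2]))
for y0 in range(-32,32,16):
    t=T[(T[:,1]>y0)&(T[:,1]<y0+16)];print(' y',y0,'xmax',np.round(np.percentile(t[:,0],[0,.5,99.5,100]),1))
for x0 in range(0,51,6):
    t=T[(T[:,0]>x0)&(T[:,0]<x0+6)]
    if len(t)>30: print(' x',x0,'y',np.round(np.percentile(t[:,1],[.5,99.5]),1))
fl=ok&(abs(Q[...,2])<4)&sat&(abs(Q[...,1])<25)&(Q[...,0]>52);print('floor z',np.median(Q[fl][:,2]),np.round([np.median(Q[fl&(Q[...,0]>a)&(Q[...,0]<a+8)][:,2]) for a in(53,61,69,77)],2), [np.round(np.median(Q[fl&(Q[...,1]>a)&(Q[...,1]<a+10)][:,2]),2) for a in(-25,-5,15)])
lip=ok&(abs(Q[...,2]-8)<2.5)&sat&(Q[...,0]>55)&(Q[...,0]<95)
L=Q[lip];yl=L[L[:,1]<-25][:,1];yr=L[L[:,1]>25][:,1];print('lips',np.round(np.percentile(yl,[1,99]),1),np.round(np.percentile(yr,[1,99]),1))
E
python3 meas.py w5.npz 215
```

```text
top z med 44.05105666840323
 y -32 xmax [ 1.3  1.3 50.  50.2]
 y -16 xmax [ 1.3  1.3 50.  50.2]
 y 0 xmax [ 1.3  1.3 50.  50.4]
 y 16 xmax [ 1.3  1.4 50.1 50.3]
 x 0 y [-31.4  30.7]
 x 6 y [-31.8  30.6]
 x 12 y [-31.   30.6]
 x 18 y [-30.6  30.4]
 x 24 y [-30.6  30.7]
 x 30 y [-30.7  30.3]
 x 36 y [-30.8  31.4]
 x 42 y [-31.   31.7]
 x 48 y [-30.2  31.7]
floor z 0.06849262572595569 [0.68 0.04 0.12 0.05] [np.float64(0.1), np.float64(0.07), np.float64(0.05)]
lips [-39.2 -36. ] [35.7 38.6]
```

The re-measurement matches: both packed wedges sit at y≈0, and b's straight side is at x=50.1. I'll lower c to about 5 mm above the floor, with 2.5 mm clearance to b.

```bash
python3 goal.py 64.8 0 30 0.1 0.6 83.8; python3 goal.py 64.8 0 5 0.1 0.6 83.8
```

```text
clock 6.75 tcp goal [0.53603616 0.15819225 0.18566047] delta [-0.0004  0.0012 -0.0501] turn [ 0.0006 -0.0009  0.0022]
clock 6.75 tcp goal [0.54617694 0.16115762 0.16300277] delta [ 0.0097  0.0041 -0.0728] turn [ 0.0006 -0.0009  0.0022]
```

```bash
python3 -m handwheel '[[[0,0.0004,-0.0167,0,0,0.001,0.055],[0,0.0004,-0.0167,0,0,0.001,0.055],[0,0.0004,-0.0167,0,0,0,0.055],[0,0,0,0,0,0,0.055],[0.0034,0.001,-0.0076,0,0,0,0.055],[0.0034,0.001,-0.0076,0,0,0,0.055],[0.0034,0.001,-0.0076,0,0,0,0.055],[0,0,0,0,0,0,0.055],[0,0,0,0,0,0,0.055]]]'
python3 goal.py 64.8 0 0 0.1 0.6 83.8
python3 - <<'E'
from h import *
o,im,d=snap('wrist','w6.png');print(o['joints'][5],o['contact_force'])
np.savez('w6.npz',W=world('wrist',o,d),im=im,d=d,p=o['tcp_pos'],q=o['orientation'])
E
```

```text
clock: 7.5
tcp_pos: [0.545, 0.1603, 0.1675]
orientation: [-0.384, 2.684, 0.083]
contact_force: [-0.9, -1.0, -0.5]
grip_width: 0.0632
clock 7.5 tcp goal [0.54820509 0.16175069 0.15847124] delta [ 0.0032  0.0015 -0.0091] turn [ 0.0022 -0.003   0.0003]
0.16993541996614994 [-0.87711137 -1.01649407 -0.53520289]
```

View pics/w6.png

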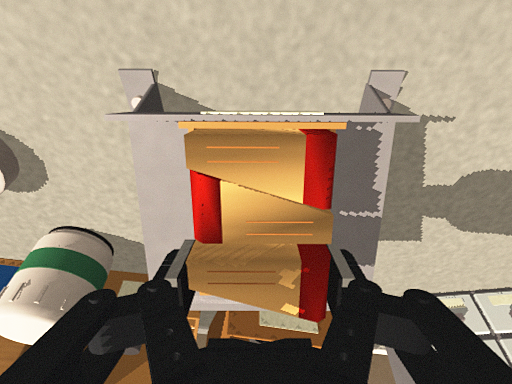

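Joint 6 is at its lower limit (0.17), so the full 25° tilt isn't reachable this low. A pose about 3.5° more upright will work, because the wedge settles flat when released. For d I'll grip with the tool pre-tilted instead.

```bash
sed -i 's/^P=O+/e=float(sys.argv[7]) if len(sys.argv)>7 else 0\nR=Ro.from_rotvec(F[1]*e).as_matrix()@R\nP=O+/' goal.py; python3 held.py w6.npz 1; python3 meas.py w6.npz 238 | head -6;for z in 12 6 2; do python3 goal.py 64.5 0 $z 0.1 0.6 83.8 0.07; done
```

```text
top z in tool 48.53760839053837 -> underside 92.53760839053837 n [-0.023 -0.     1.   ]
fit [-toolx,tooly,ang] (array([-29.75072191,   1.67428536,  99.75941456]), np.float64(0.2870756402620608))
top z med 44.01480702405898
 y -32 xmax [ 0.6  0.7 47.2 48.8]
 y -16 xmax [ 0.7  0.8 47.  47.7]
 y 0 xmax [ 0.7  0.9 47.  47.5]
 y 16 xmax [ 0.7  1.  47.  47.5]
 x 0 y [-31.7  30.6]
clock 7.55 tcp goal [0.54826097 0.16176703 0.17150476] delta [0.0033 0.0012 0.0038] turn [-0.0176  0.0646  0.0001]
clock 7.55 tcp goal [0.55069476 0.16247872 0.16606691] delta [ 0.0057  0.0019 -0.0017] turn [-0.0176  0.0646  0.0001]
clock 7.55 tcp goal [0.55231728 0.16295318 0.16244168] delta [ 0.0073  0.0024 -0.0053] turn [-0.0176  0.0646  0.0001]
  return _methods._mean(a, axis=axis, dtype=dtype,
  ret = ret.dtype.type(ret / rcount)
Traceback (most recent call last):
  File "meas.py", line 15, in <module>
    L=Q[lip];yl=L[L[:,1]<-25][:,1];yr=L[L[:,1]>25][:,1];print('lips',np.round(np.percentile(yl,[1,99]),1),np.round(np.percentile(yr,[1,99]),1))
                                                                              ~~~~~~~~~~~~~^^^^^^^^^^^
IndexError: index -1 is out of bounds for axis 0 with size 0
```

```bash
python3 -m handwheel '[[[0.0017,0.0006,0.0019,-0.009,0.032,0,0.055],[0.0017,0.0006,0.0019,-0.009,0.032,0,0.055],[0,0,0,0,0,0,0.055],[0,0,0,0,0,0,0.055]]]'
for z in 12 6 2; do python3 goal.py 64.5 0 $z 0.1 0.6 83.8 0.07; done; python3 -c "
from h import *
print(r.get_obs()['joints'])"
```

```text
clock: 7.88
tcp_pos: [0.5486, 0.1626, 0.1718]
orientation: [-0.395, 2.747, 0.074]
contact_force: [0.2, -0.0, 0.0]
grip_width: 0.0633
clock 7.8833 tcp goal [0.54826097 0.16176703 0.17150476] delta [-0.0004 -0.0009 -0.0003] turn [-0.0009  0.0023 -0.0009]
clock 7.8833 tcp goal [0.55069476 0.16247872 0.16606691] delta [ 0.0021 -0.0002 -0.0057] turn [-0.0009  0.0023 -0.0009]
clock 7.8833 tcp goal [0.55231728 0.16295318 0.16244168] delta [ 0.0037  0.0003 -0.0093] turn [-0.0009  0.0023 -0.0009]
[-0.3171119   0.37839943 -0.12095525  2.13097476  0.33929649  0.28361262
  1.1253684 ]
```

```bash
python3 -m handwheel '[[[0.0014,-0.0002,-0.003,0,0,0,0.055],[0.0012,-0.0002,-0.003,0,0,0,0.055],[0.0012,-0.0002,-0.003,0,0,0,0.055],[0,0,0,0,0,0,0.055],[0,0,0,0,0,0,0.055]]]'
for z in 1 0; do python3 goal.py 64.5 0 $z 0.1 0.6 83.8 0.07; done; python3 - <<'E'
from h import *
o,im,d=snap('wrist','w7.png');print(o['joints'],o['contact_force'])
np.savez('w7.npz',W=world('wrist',o,d),im=im,d=d,p=o['tcp_pos'],q=o['orientation'])
E
python3 held.py w7.npz 1
```

```text
clock: 8.3
tcp_pos: [0.5516, 0.1622, 0.1615]
orientation: [-0.397, 2.75, 0.073]
contact_force: [-0.3, -0.5, -0.7]
grip_width: 0.0634
clock 8.3 tcp goal [0.55272291 0.16307179 0.16153537] delta [0.0012 0.0008 0.0001] turn [ 0.0005 -0.0004 -0.0022]
clock 8.3 tcp goal [0.55312854 0.16319041 0.16062906] delta [ 0.0016  0.0009 -0.0008] turn [ 0.0005 -0.0004 -0.0022]
[-0.32187362  0.40009155 -0.11187249  2.12931265  0.35002066  0.2661904
  1.11849461] [-0.32153385 -0.47218802 -0.68309126]
top z in tool 42.523476530695795 -> underside 86.5234765306958 n [-0.082 -0.008  0.997]
fit [-toolx,tooly,ang] (array([ 0.17005152,  1.33709506, 89.41065547]), np.float64(0.5677535367621425))
```

View pics/w7.png

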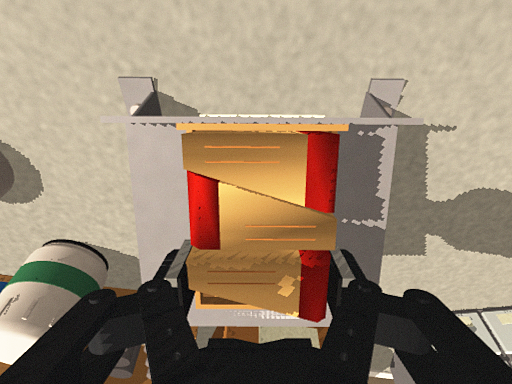

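```bash
python3 -m handwheel '[[[0.0006,0.0006,-0.0013,0,0,0,0.055],[0,0,0,0,0,0,0.055],[0,0,0,0,0,0,0.055]]]'
python3 -m handwheel '[[[0.0004,0.0001,-0.0009,0,0,0,0.055],[0,0,0,0,0,0,0.055],[0,0,0,0,0,0,0.055]]]'; python3 goal.py 64.5 0 0 0.1 0.6 83.8 0.07
```

```text
clock: 8.6
tcp_pos: [0.552, 0.1625, 0.161]
orientation: [-0.396, 2.75, 0.072]
contact_force: [-5.9, -2.9, 7.8]
grip_width: 0.0631
clock: 8.85
tcp_pos: [0.552, 0.1625, 0.1608]
orientation: [-0.396, 2.75, 0.072]
contact_force: [-11.8, -4.5, 18.8]
grip_width: 0.0635
clock 8.85 tcp goal [0.55312854 0.16319041 0.16062906] delta [ 0.0011  0.0007 -0.0002] turn [ 0.0009  0.0003 -0.0018]
```

Contact with the floor shows as about 22 N along the normal. I'll release, opening only a little, and look.

```bash
python3 -m handwheel '[[[-0.0002,-0.0001,0.0005,0,0,0,0.078],[0,0,0,0,0,0,0.078],[0,0,0,0,0,0,0.078],[0,0,0,0,0,0,0.078]]]'
python3 - <<'E'
from h import *
o,im,d=snap('wrist','w8.png');print(o['grip_width'],o['contact_force'])
np.savez('w8.npz',W=world('wrist',o,d),im=im,d=d,p=o['tcp_pos'],q=o['orientation'])
E
```

```text
clock: 9.18
tcp_pos: [0.5528, 0.1629, 0.1602]
orientation: [-0.396, 2.749, 0.073]
contact_force: [1.0, -0.7, -0.5]
grip_width: 0.0784
0.07838624857160166 [ 0.98890709 -0.70098863 -0.4795227 ]
```

View pics/w8.png

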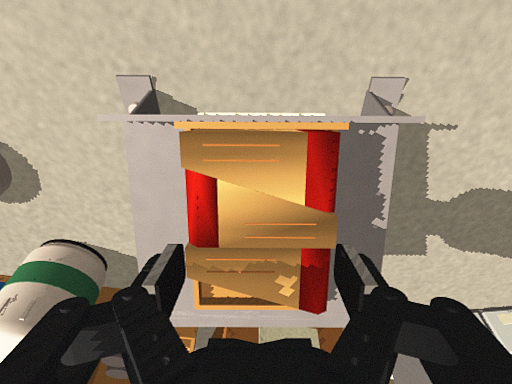

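```bash
python3 -m handwheel '[[[-0.007,-0.002,0.0187,0,0,0,0.078],[-0.012,-0.0035,0.033,0,0,0,0.082],[-0.012,-0.0035,0.033,0,0,0,0.085],[0,0,0.01,0,0,0,0.085],[0,0,0,0,0,0,0.085],[0,0,0,0,0,0,0.085]]]'
python3 - <<'E'
from h import *
o,im,d=snap('wrist','w9.png');print(o['grip_width'],o['contact_force'],o['joints'])
np.savez('w9.npz',W=world('wrist',o,d),im=im,d=d,p=o['tcp_pos'],q=o['orientation'])
E
python3 meas.py w9.npz 330
```

```text
clock: 9.73
tcp_pos: [0.522, 0.1537, 0.2551]
orientation: [-0.396, 2.748, 0.073]
contact_force: [-0.8, -0.8, -0.3]
grip_width: 0.0851
0.08507060461097297 [-0.78383755 -0.78882536 -0.32952616] [-0.21959897  0.20871716 -0.22969578  2.12160068  0.22822312  0.46205958
  1.23463715]
top z med 44.029351498986244
 y -32 xmax [ 1.2  1.2 67.2 68.6]
 y -16 xmax [ 1.1  1.2 72.  74. ]
 y 0 xmax [ 1.1  1.2 77.3 78.5]
 y 16 xmax [ 1.1  1.2 81.4 83. ]
 x 0 y [-31.8  31.6]
 x 6 y [-31.3  30.4]
 x 12 y [-31.3  30.8]
 x 18 y [-30.8  30.7]
 x 24 y [-30.8  30.3]
 x 30 y [-31.1  31.2]
 x 36 y [-30.7  31.7]
 x 42 y [-30.8  31.8]
 x 48 y [-32.1  30.5]
floor z 0.15478677504631544 [ nan  nan  nan 0.35] [np.float64(0.28), np.float64(0.14), np.float64(0.08)]
lips [-39.2 -36. ] [35.9 38.9]
  return _methods._mean(a, axis=axis, dtype=dtype,
  ret = ret.dtype.type(ret / rcount)
```

View pics/w9.png

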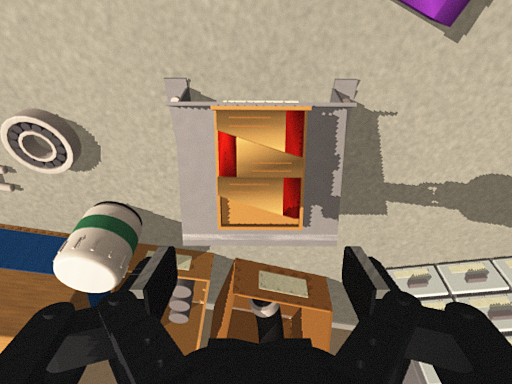

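c stands flat in place 3, snug against b, with its ends in line; the tops fit y from −32.1 to +31.6. Next I check the bolt's clearance to d's fingers.

```bash
python3 - <<'E'
from h import *
z=np.load('w2.npz');W=z['W'];d=z['d']
m=np.zeros((384,512),bool);m[170:235,35:120]=1;m&=(d>0)
for lo,hi in((.012,.03),(.05,.075),(.08,.1)):
    P=W[m&(W[...,2]>lo)&(W[...,2]<hi)];print(lo,len(P),np.round(np.percentile(P[:,:2],[2,50,98],axis=0),3).tolist())
z=np.load('f1.npz');W=z['top'];
P=W[215:245,365:395].reshape(-1,3);P=P[(P[:,2]>.08)&(P[:,2]<.1)];print('top',len(P),P.mean(0))
o=r.get_obs();R=Ro.from_rotvec(o['orientation'])
# view pose: straight down tilted e
for ang,e,pos in((131.5,0,(.50,-.28,.25)),(131.5,.14,(.481,-.3023,.0845))):
    a=np.radians(ang);y=np.array([np.cos(a),np.sin(a),0]);zt=np.array([0,0,-1.]);Rt=np.stack([np.cross(y,zt),y,zt],1)
    Rt=Ro.from_rotvec(y*e)*Ro.from_matrix(Rt)
    print(np.round(np.array(pos)-o['tcp_pos'],4),np.round((Rt*R.inv()).as_rotvec(),4))
E
```

```text
0.012 444 [[0.466, -0.431], [0.48, -0.411], [0.501, -0.401]]
0.05 312 [[0.472, -0.42], [0.481, -0.41], [0.494, -0.408]]
0.08 524 [[0.472, -0.431], [0.483, -0.417], [0.494, -0.408]]
top 81 [ 0.48461222 -0.42125028  0.0898249 ]
[-0.0216 -0.4336 -0.004 ] [-0.1781  0.3226  0.4333]
[-0.0406 -0.4559 -0.1695] [-0.2464  0.4461  0.4288]
```

```bash
python3 -m handwheel '[[[-0.0018,-0.0361,0,-0.0205,0.0372,0.0357,0.085],[-0.0018,-0.0361,0,-0.0205,0.0372,0.0357,0.085],[-0.0018,-0.0361,0,-0.0205,0.0372,0.0357,0.085],[-0.0018,-0.0361,0,-0.0205,0.0372,0.0357,0.085],[-0.0018,-0.0361,0,-0.0205,0.0372,0.0357,0.085],[-0.0018,-0.0361,0,-0.0205,0.0372,0.0357,0.085],[-0.0018,-0.0361,0,-0.0205,0.0372,0.0357,0.085],[-0.0018,-0.0361,0,-0.0205,0.0372,0.0357,0.085],[-0.0018,-0.0361,0,-0.0205,0.0372,0.0357,0.085],[-0.0018,-0.0361,0,-0.0205,0.0372,0.0357,0.085]]]'
python3 -m handwheel '[[[-0.0018,-0.0361,0,-0.0205,0.0372,0.0357,0.085],[-0.0018,-0.0361,0,-0.0205,0.0372,0.0357,0.085],[0,0,0,0,0,0,0.085],[0,0,0,0,0,0,0.085],[0,0,0,0,0,0,0.085]]]'
cat > dgoal.py <<'E'
from wf import *
o,im,d=snap('wrist','w10.png');print(o['joints'],o['clock'])
W=world('wrist',o,d);m=(d>0)&(W[...,2]>.0415)&(W[...,2]<.047)&(np.hypot(W[...,0]-.4696,W[...,1]+.3124)<.05)
(cx,cy,ang),fv=fitw(W[m][:,:2]*1000,(469.6,-312.4,-48.5));print(m.sum(),cx,cy,ang,fv)
R=Ro.from_rotvec(o['orientation']);a=np.radians(ang+180);y=np.array([np.cos(a),np.sin(a),0]);zt=np.array([0,0,-1.]);X=np.cross(y,zt)
Rt=Ro.from_rotvec(y*.14)*Ro.from_matrix(np.stack([X,y,zt],1))
G=np.array([cx,cy,33])/1000-.008*X; tcp=G-.052*Rt.as_matrix()[:,2]
print('goal',tcp,'delta',np.round(tcp-o['tcp_pos'],4),'turn',np.round((Rt*R.inv()).as_rotvec(),4))
E
python3 dgoal.py
```

```text
clock: 10.62
tcp_pos: [0.5029, -0.2091, 0.2527]
orientation: [0.991, -2.925, 0.047]
contact_force: [0.5, -0.2, -1.5]
grip_width: 0.0854
clock: 11.03
tcp_pos: [0.4999, -0.2785, 0.253]
orientation: [1.066, -2.814, 0.07]
contact_force: [-0.1, 0.2, 0.3]
grip_width: 0.085
[ 0.43651297  0.39126305 -0.11634011  1.82131933  0.19343622  1.01298276
  2.51312774] 11.0333
1450 469.2702368318294 -312.7785279460178 -48.33584295632579 0.03458287080522582
goal [ 0.48066748 -0.30263674  0.08449123] delta [-0.0192 -0.0241 -0.1685] turn [-0.0028 -0.0022  0.0031]
```

View pics/w10.png

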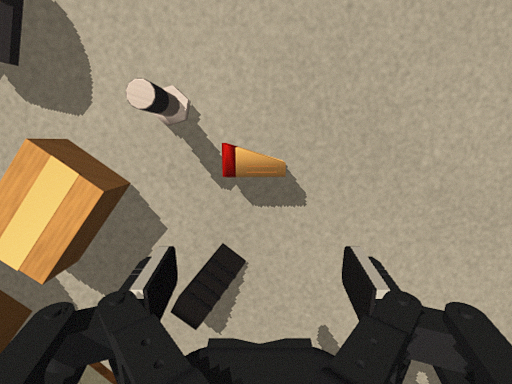

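d is at (253,162) with its head to the left. The fit is good (centre (469.3, −312.8) mm, head at −48.3°), and the bolt at (160,100) is clear of the fingers. I'll go down and grip.

```bash
python3 -m handwheel '[[[-0.0064,-0.008,-0.025,0,0,0,0.085],[-0.0064,-0.008,-0.025,0,0,0,0.085],[-0.0064,-0.0081,-0.025,0,0,0,0.085],[0,0,-0.025,0,0,0,0.085],[0,0,-0.025,0,0,0,0.085],[0,0,-0.025,0,0,0,0.085],[0,0,-0.012,0,0,0,0.085],[0,0,-0.005,0,0,0,0.085],[0,0,0,0,0,0,0.085],[0,0,0,0,0,0,0.085]]]'
python3 -m handwheel '[[[0,0,0,0,0,0,0.055],[0,0,0,0,0,0,0.055],[0,0,0,0,0,0,0.055],[0,0,0,0,0,0,0.055],[0,0,0,0,0,0,0.055],[0,0,0,0,0,0,0.055]]]' 40
```

```text
clock: 11.92
tcp_pos: [0.4816, -0.3032, 0.0887]
orientation: [1.068, -2.816, 0.074]
contact_force: [-0.4, -1.4, 0.4]
grip_width: 0.0849
clock: 12.42
tcp_pos: [0.4817, -0.3037, 0.0896]
orientation: [1.066, -2.817, 0.076]
contact_force: [-1.2, 1.2, 6.7]
grip_width: 0.0631
```

The grip is about 5 mm higher than I want, so I'll reopen, go 4.5 mm lower and grip again.

```bash
python3 -m handwheel '[[[0,0,0,0,0,0,0.08],[0,0,0,0,0,0,0.08],[0,0,0,0,0,0,0.08],[-0.0003,0.0003,-0.0045,0,0,0,0.08],[0,0,0,0,0,0,0.08],[0,0,0,0,0,0,0.08]]]'
python3 -m handwheel '[[[0,0,0,0,0,0,0.055],[0,0,0,0,0,0,0.055],[0,0,0,0,0,0,0.055],[0,0,0,0,0,0,0.055],[0,0,0,0,0,0,0.055]]]' 40
```

```text
clock: 12.92
tcp_pos: [0.4803, -0.303, 0.083]
orientation: [1.066, -2.815, 0.072]
contact_force: [-0.1, -1.2, -0.2]
grip_width: 0.0798
clock: 13.33
tcp_pos: [0.4807, -0.3032, 0.0836]
orientation: [1.066, -2.816, 0.074]
contact_force: [-1.1, 0.2, 2.4]
grip_width: 0.063
```

```bash
python3 -m handwheel '[[[0,0,0.01,0,0,0,0.055],[0,0,0.03,0,0,0,0.055],[0,0,0.03,0,0,0,0.055],[0,0,0.03,0,0,0,0.055],[0,0,0.03,0,0,0,0.055],[0,0,0.03,0,0,0,0.055],[0,0,0.02,0,0,0,0.055],[0,0,0,0,0,0,0.055],[0,0,0,0,0,0,0.055]]]'
python3 - <<'E'
from h import *
o,im,d=snap('wrist','w11.png');print(o['clock'],o['tcp_pos'],o['joints'])
np.savez('w11.npz',W=world('wrist',o,d),im=im,d=d,p=o['tcp_pos'],q=o['orientation'])
E
python3 held.py w11.npz -1
```

```text
clock: 14.08
tcp_pos: [0.4808, -0.3034, 0.265]
orientation: [1.066, -2.817, 0.076]
contact_force: [0.4, -0.0, -1.2]
grip_width: 0.0633
14.0833 [ 0.48079251 -0.3034333   0.26502941] [ 0.4835798   0.36659363 -0.10923012  1.82702466  0.19182471  1.0191117
  2.5684007 ]
top z in tool 41.38011271291467 -> underside 85.38011271291467 n [-0.122  0.007  0.993]
fit [-toolx,tooly,ang] (array([-9.28164251e+00, -1.43012779e-02, -8.98727787e+01]), np.float64(0.06845546607128616))
```

View pics/w11.png

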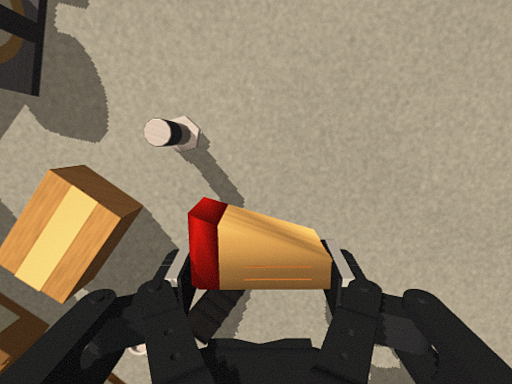

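d is held end to end, head left at (205,245) and tail right at (330,262). It's offset about 9 mm and tilted 7° in the jaws, as planned. Now to the tray, hovering over place 4.

```bash
python3 goal.py 88.5 -0.2 65 4 0.3 85.1 0.125
```

```text
clock 14.1333 tcp goal [0.55496606 0.16383193 0.23364068] delta [ 0.0748  0.4669 -0.0299] turn [ 0.2188 -0.3978 -0.432 ]
```

```bash
python3 -m handwheel '[[[0.0062,0.0389,0,0.0182,-0.0332,-0.036,0.055],[0.0062,0.0389,0,0.0182,-0.0332,-0.036,0.055],[0.0062,0.0389,0,0.0182,-0.0332,-0.036,0.055],[0.0062,0.0389,0,0.0182,-0.0332,-0.036,0.055],[0.0062,0.0389,0,0.0182,-0.0332,-0.036,0.055],[0.0062,0.0389,0,0.0182,-0.0332,-0.036,0.055],[0.0062,0.0389,0,0.0182,-0.0332,-0.036,0.055],[0.0062,0.0389,0,0.0182,-0.0332,-0.036,0.055],[0.0062,0.0389,0,0.0182,-0.0332,-0.036,0.055],[0.0062,0.0389,0,0.0182,-0.0332,-0.036,0.055]]]'
python3 -m handwheel '[[[0.0062,0.0389,-0.0125,0.0182,-0.0332,-0.036,0.055],[0.0062,0.0389,-0.0125,0.0182,-0.0332,-0.036,0.055],[0,0,0,0,0,0,0.055],[0,0,0,0,0,0,0.055],[0,0,0,0,0,0,0.055]]]'
python3 - <<'E'
from h import *
o,im,d=snap('wrist','w12.png');print(o['clock'],o['tcp_pos'],o['joints'])
W=world('wrist',o,d)
np.savez('w12.npz',W=W,im=im,d=d,p=o['tcp_pos'],q=o['orientation'])
E
python3 held.py w12.npz -1; python3 goal.py 88.5 -0.2 65 4 0.3 85.1 0.125
cat > heldstand.py <<'E'
from wf import *
import sys
s=np.load('stand.npz');z=np.load(sys.argv[1]);d=z['d'];R=Ro.from_rotvec(z['q']).as_matrix();T=(z['W']-z['p'])@R*1000;Q=(z['W']-s['O'])@s['F'].T*1000
m=(d>0)&(abs(T[...,0])<45)&(abs(T[...,1])<33)&(T[...,2]>30)&(T[...,2]<50)
A=Q[m]
for _ in range(8):
    mu=A.mean(0);u,sv,vt=np.linalg.svd(A-mu,full_matrices=False);n=vt[2]*np.sign(vt[2][2]);e=(A-mu)@n;A=A[abs(e)<max(2*e.std(),.8)]
print('held top normal in stand',np.round(n,3),len(A),'zmean',mu[2])
(x,y,a),f=fitw(A[:,:2],(mu[0],mu[1],-90));print('top centre stand',x,y,'ang',a,'iou',f,'z',mu[2]-(n[0]*(x-mu[0])+n[1]*(y-mu[1]))/n[2])
E
python3 heldstand.py w12.npz
```

```text
clock: 14.97
tcp_pos: [0.5415, 0.0873, 0.2619]
orientation: [-0.516, 2.861, 0.042]
contact_force: [0.3, -0.8, -1.2]
grip_width: 0.0635
clock: 15.38
tcp_pos: [0.554, 0.1633, 0.2369]
orientation: [-0.404, 2.807, 0.061]
contact_force: [-0.5, -1.0, -0.1]
grip_width: 0.0633
15.3833 [0.55395167 0.16326177 0.23685094] [-0.21815875  0.30178135 -0.22881555  2.03121206  0.22505117  0.5209119
  1.25130339]
top z in tool 41.61822408484053 -> underside 85.61822408484053 n [-0.118  0.007  0.993]
fit [-toolx,tooly,ang] (array([-9.36885968e+00,  2.94072385e-02, -8.96584545e+01]), np.float64(0.07130082270180038))
clock 15.4333 tcp goal [0.55496606 0.16383193 0.23364068] delta [ 0.0005  0.0016 -0.0038] turn [ 0.002  -0.0018  0.0009]
held top normal in stand [-0.009  0.001  1.   ] 6125 zmean 112.4055652192493
top centre stand 88.9003031945893 0.5027739264412623 ang -89.67773750381537 iou 0.04298810703667 z 112.40775557217694
```

View pics/w12.png

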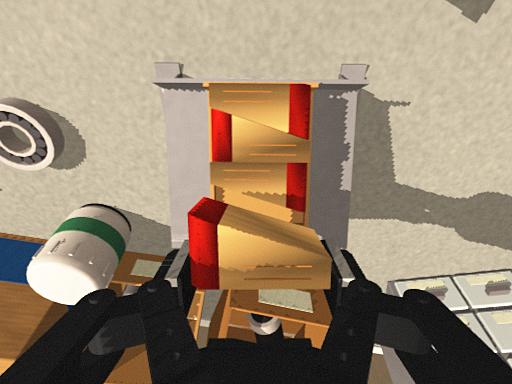

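d's top is parallel to the tray floor, at stand (88.9, 0.5), heading −89.7°. I'll lower it most of the way, along the tray normal.

```bash
python3 -m handwheel '[[[0.0055,0.0015,-0.0125,0,0,0,0.055],[0.0055,0.0015,-0.0125,0,0,0,0.055],[0.0055,0.0015,-0.0125,0,0,0,0.055],[0.0055,0.0015,-0.0125,0,0,0,0.055],[0,0,0,0,0,0,0.055],[0,0,0,0,0,0,0.055],[0,0,0,0,0,0,0.055]]]'
python3 - <<'E'
from h import *
o,im,d=snap('wrist','w13.png');print(o['clock'],o['tcp_pos'],o['joints'])
W=world('wrist',o,d)
np.savez('w13.npz',W=W,im=im,d=d,p=o['tcp_pos'],q=o['orientation'])
E
python3 heldstand.py w13.npz;python3 goal.py 88.4 -0.2 13 4 0.3 85.1 0.125
```

```text
clock: 16.02
tcp_pos: [0.5771, 0.1684, 0.189]
orientation: [-0.399, 2.804, 0.061]
contact_force: [-0.2, -0.5, 0.6]
grip_width: 0.0632
16.0167 [0.57714311 0.16836553 0.18897025] [-0.24772759  0.40312698 -0.1909019   2.01785869  0.27784137  0.43128666
  1.20601965]
held top normal in stand [-0.015  0.001  1.   ] 6247 zmean 58.93666867943144
top centre stand 90.20499196381319 -1.254528180294835 ang -89.93342049655578 iou 0.04786817713697222 z 58.939258432412686
clock 16.0667 tcp goal [0.5759719  0.16997446 0.18647041] delta [-0.0013  0.0012 -0.0028] turn [0.0004 0.0014 0.0013]
```

View pics/w13.png

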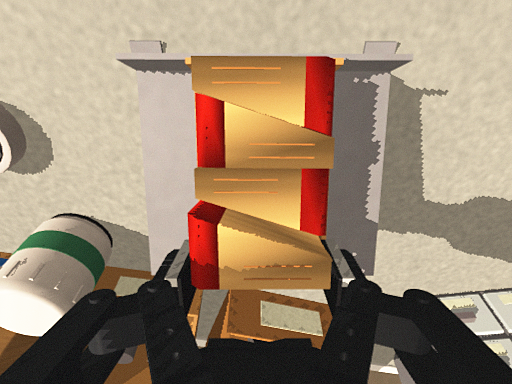

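```bash
python3 -m handwheel '[[[-0.0014,0.0008,-0.0006,0,0.0008,0.001,0.055],[0,0,0,0,0,0,0.055],[0.002,0.0006,-0.0045,0,0,0,0.055],[0.002,0.0006,-0.0045,0,0,0,0.055],[0,0,0,0,0,0,0.055],[0,0,0,0,0,0,0.055],[0,0,0,0,0,0,0.055]]]'
python3 - <<'E'
from h import *
o,im,d=snap('wrist','w14.png');print(o['clock'],o['tcp_pos'],o['contact_force'])
W=world('wrist',o,d)
np.savez('w14.npz',W=W,im=im,d=d,p=o['tcp_pos'],q=o['orientation'])
E
python3 heldstand.py w14.npz;python3 goal.py 88.4 -0.2 0 4 0.3 85.1 0.125; python3 meas.py w14.npz 215 2>/dev/null
```

```text
clock: 16.65
tcp_pos: [0.5795, 0.1717, 0.1787]
orientation: [-0.403, 2.805, 0.063]
contact_force: [0.3, -0.3, -0.5]
grip_width: 0.0632
16.65 [0.5795196  0.17169793 0.17866904] [ 0.33106963 -0.27976094 -0.45789079]
held top normal in stand [-0.124  0.016  0.992] 11803 zmean 46.50484824072588
top centre stand 88.56498278673413 0.260204362920678 ang -89.77757814900644 iou 0.48086156308348893 z 47.81550204780854
clock 16.7 tcp goal [0.58124511 0.17151646 0.17468841] delta [ 0.0017 -0.0002 -0.0041] turn [ 0.0006 -0.0005 -0.0012]
top z med 44.04877501135755
 y -32 xmax [ 0.6  1.2 67.1 68.3]
 y -16 xmax [ 0.8  1.1 67.  67.6]
 y 0 xmax [ 0.8  1.2 67.1 67.6]
 y 16 xmax [ 1.   1.5 67.1 68.2]
 x 0 y [-31.7  30.6]
 x 6 y [-31.7  30.5]
 x 12 y [-31.3  30.7]
 x 18 y [-30.6  30.6]
 x 24 y [-30.6  30.8]
 x 30 y [-30.7  30.6]
 x 36 y [-30.7  31.5]
 x 42 y [-30.8  31.5]
 x 48 y [-32.1  30.9]
floor z nan [nan nan nan nan] [np.float64(nan), np.float64(nan), np.float64(nan)]
lips [-39.1 -38.5] [38.5 38.8]
```

View pics/w14.png

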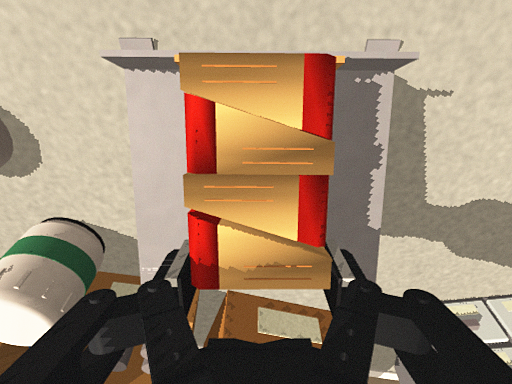

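The gap to c is even and the ends are in line; about 4 mm remains. I'll lower it to contact.

```bash
python3 -m handwheel '[[[0.0007,0.0001,-0.0016,0,0,0,0.055],[0.0007,0.0001,-0.0016,0,0,0,0.055],[0,0,0,0,0,0,0.055],[0,0,0,0,0,0,0.055]]]'
python3 -m handwheel '[[[0.0005,0.0001,-0.0012,0,0,0,0.055],[0,0,0,0,0,0,0.055],[0,0,0,0,0,0,0.055]]]';python3 goal.py 88.4 -0.2 0 4 0.3 85.1 0.125
```

```text
clock: 17.03
tcp_pos: [0.5809, 0.1718, 0.1755]
orientation: [-0.403, 2.805, 0.063]
contact_force: [-0.3, 0.2, -1.2]
grip_width: 0.0632
clock: 17.28
tcp_pos: [0.5814, 0.172, 0.175]
orientation: [-0.403, 2.804, 0.062]
contact_force: [-3.0, -0.7, 5.4]
grip_width: 0.0629
clock 17.2833 tcp goal [0.58124511 0.17151646 0.17468841] delta [-0.0002 -0.0004 -0.0003] turn [ 0.0006  0.     -0.001 ]
```

Floor contact is about 6 N. Now I'll slide d gently down the slope towards c, watching the force.

```bash
python3 -m handwheel '[[[-0.0009,-0.0003,-0.0004,0,0,0,0.055],[0,0,0,0,0,0,0.055],[-0.0009,-0.0003,-0.0004,0,0,0,0.055],[0,0,0,0,0,0,0.055],[0,0,0,0,0,0,0.055]]]'; python3 goal.py 88.4 -0.2 0 4 0.3 85.1 0.125; python3 - <<'E'
from h import *
o,im,d=snap('wrist','w15.png');s=np.load('stand.npz');print(s['F']@o['contact_force'])
E
```

```text
clock: 17.7
tcp_pos: [0.5808, 0.1718, 0.1749]
orientation: [-0.403, 2.801, 0.064]
contact_force: [-0.1, -0.0, 5.5]
grip_width: 0.0631
clock 17.7 tcp goal [0.58124511 0.17151646 0.17468841] delta [ 0.0004 -0.0003 -0.0002] turn [-0.0006  0.0028 -0.0013]
[ 2.26953084e+00 -4.25646495e-03  5.02657600e+00]
```

View pics/w15.png

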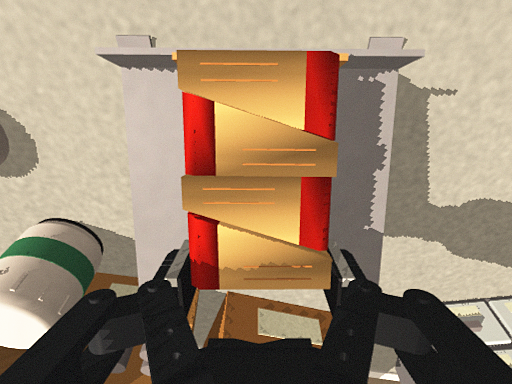

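```bash
python3 -m handwheel '[[[-0.0009,-0.0003,-0.0004,0,0,0,0.055],[0,0,0,0,0,0,0.055],[-0.0009,-0.0003,-0.0004,0,0,0,0.055],[0,0,0,0,0,0,0.055],[0,0,0,0,0,0,0.055]]]'; python3 goal.py 88.4 -0.2 0 4 0.3 85.1 0.125; python3 - <<'E'
from h import *
o,im,d=snap('wrist','w16.png');s=np.load('stand.npz');print(s['F']@o['contact_force'])
cv2.imwrite('pics/w16c.png',cv2.resize(im[160:320,150:370],(770,560),interpolation=cv2.INTER_CUBIC)[:,:,::-1])
E
```

```text
clock: 18.17
tcp_pos: [0.5789, 0.1714, 0.174]
orientation: [-0.403, 2.801, 0.064]
contact_force: [-0.1, 0.3, 5.6]
grip_width: 0.063
clock 18.1667 tcp goal [0.58124511 0.17151646 0.17468841] delta [0.0023 0.0002 0.0007] turn [-0.0008  0.0026 -0.0015]
[2.36492774 0.35547576 5.09594477]
```

View pics/w16c.png

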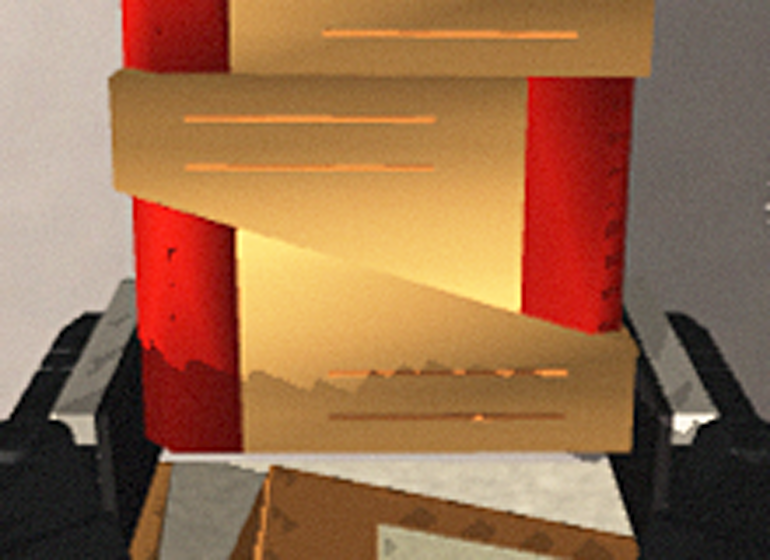

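The taper gap looks closed. I'll release, opening slightly, then retreat.

```bash
python3 -m handwheel '[[[0,0,0,0,0,0,0.075],[0,0,0,0,0,0,0.075],[0,0,0,0,0,0,0.075],[-0.0035,-0.001,0.011,0,0,0,0.075],[-0.007,-0.002,0.022,0,0,0,0.08],[-0.0105,-0.003,0.033,0,0,0,0.085],[-0.0105,-0.003,0.033,0,0,0,0.085],[0,0,0,0,0,0,0.085],[0,0,0,0,0,0,0.085],[0,0,0,0,0,0,0.085]]]'
python3 - <<'E'
from h import *
o,im,d=snap('wrist','w17.png');print(o['clock'],o['contact_force'])
W=world('wrist',o,d);np.savez('w17.npz',W=W,im=im,d=d,p=o['tcp_pos'],q=o['orientation'])
s=np.load('stand.npz');Q=(W-s['O'])@s['F'].T*1000
m=(d>0)&(abs(Q[...,1])<40)&(Q[...,0]>-5)&(Q[...,0]<110)&(Q[...,2]>20)
for x0 in range(-1,104,5):
    t=Q[m&(Q[...,0]>=x0)&(Q[...,0]<x0+5)&(Q[...,2]>40)]
    t2=Q[m&(Q[...,0]>=x0)&(Q[...,0]<x0+5)]
    if len(t)>20: print(x0,np.round(np.percentile(t[:,1],[.5,99.5]),1),'z',np.round(np.median(t[:,2]),1))
t=Q[m&(Q[...,2]>42)];print('x',np.percentile(t[:,0],[.2,99.8]))
for y0 in range(-30,30,10):
    u=t[(t[:,1]>y0)&(t[:,1]<y0+10)];print(y0,'x',np.round(np.percentile(u[:,0],[.2,99.8]),1),'z by place',[np.round(np.median(u[(u[:,0]>a)&(u[:,0]<a+6)][:,2]),1) for a in(4,40,54,88)])
v,u_=np.where(m);b=(max(v.min()-10,0),v.max()+10,u_.min()-10,u_.max()+10)
c=im[b[0]:b[1],b[2]:b[3]];k=min(780/c.shape[1],590/c.shape[0]);cv2.imwrite('pics/w17c.png',cv2.resize(c,None,fx=k,fy=k,interpolation=2)[:,:,::-1])
snap('side','side1.png');snap('top','top1.png')
E
```

```text
clock: 19.05
tcp_pos: [0.546, 0.1614, 0.2721]
orientation: [-0.403, 2.804, 0.062]
contact_force: [-0.0, -0.9, -0.2]
grip_width: 0.0851
19.05 [-0.02303385 -0.93436256 -0.24034647]
-1 [-31.4  30.6] z 44.1
4 [-31.4  30.9] z 44.1
9 [-31.6  30.9] z 44.1
14 [-30.9  30.4] z 44.0
19 [-30.7  30.6] z 44.0
24 [-30.2  30.4] z 44.0
29 [-30.3  30.7] z 44.0
34 [-30.6  31.8] z 44.1
39 [-30.7  31.4] z 44.0
44 [-30.7  31.4] z 44.2
49 [-32.5  30.5] z 44.1
54 [-32.   29.8] z 44.1
59 [-32.1  30. ] z 44.0
64 [-30.4  30.1] z 44.0
69 [-30.4  29.4] z 43.9
74 [-30.5  29.6] z 43.9
79 [-30.   30.5] z 44.0
84 [-30.9  31.8] z 44.0
89 [-31.   31.9] z 44.0
94 [-39.3  39.5] z 201.6
99 [-38.8  39. ] z 197.8
x [  1.45830455 108.95218353]
-30 x [  1.5 102.6] z by place [np.float64(44.3), np.float64(44.0), np.float64(44.1), np.float64(43.9)]
-20 x [  1.4 103.4] z by place [np.float64(44.2), np.float64(44.2), np.float64(44.2), np.float64(43.9)]
-10 x [  1.5 103.4] z by place [np.float64(44.1), np.float64(44.0), np.float64(44.2), np.float64(44.0)]
0 x [  1.4 103.5] z by place [np.float64(44.2), np.float64(44.1), np.float64(44.0), np.float64(44.1)]
10 x [  1.4 103.4] z by place [np.float64(44.0), np.float64(44.0), np.float64(44.1), np.float64(44.0)]
20 x [  1.5 102.5] z by place [np.float64(43.9), np.float64(44.0), np.float64(43.9), np.float64(44.0)]
```

View pics/w17c.png

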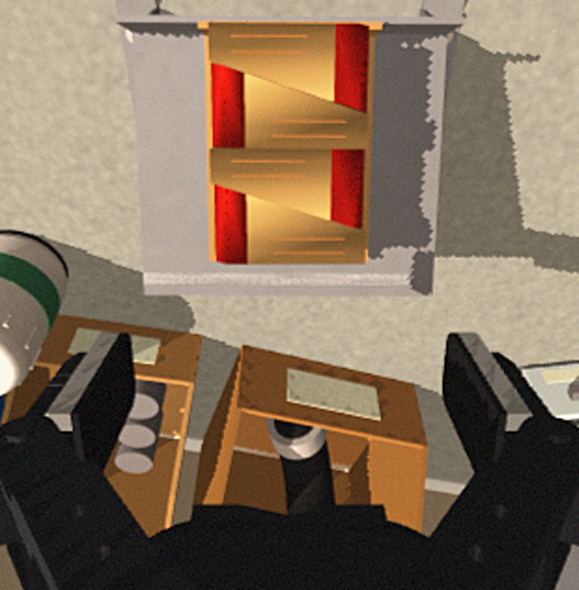

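View pics/side1.png

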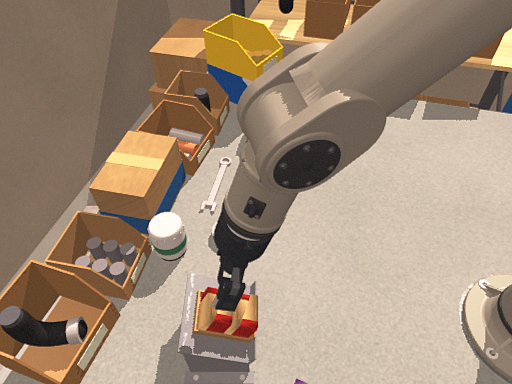

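View pics/top1.png

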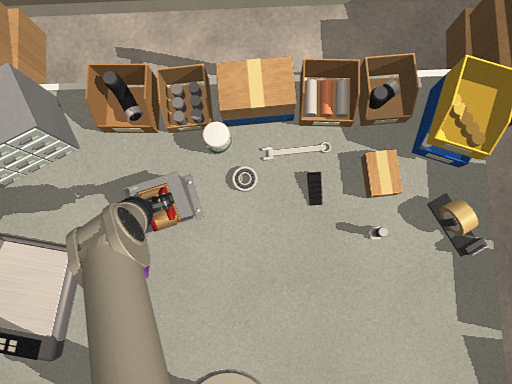

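All four tops read 44 mm above the floor, the ends agree to about 1 mm and there are no visible gaps. The other parts look unmoved in the side and top pictures. The gripper is well clear, so I'm handing in.

```bash
python3 -c "
from bench import r
print(r.hand_in())"
```

```text
the job is handed in; nothing more can be done
None
```

Both loose red-headed wedges are packed beside the two already there, and the job was handed in at about 19 s on the clock. Wedge c is in place 3 with its head to +y. Wedge d is in place 4 with its head to −y, slid down the slope until its taper gap to c looked closed.

**Last checks after release, with the gripper clear:**
- **Standing flat:** all four tops measured 43.9–44.3 mm above the tray floor.
- **Ends in line:** they agree to about 1 mm, with c sitting about 0.7 mm towards −y of the others.
- **Gaps:** none visible between neighbours in the wrist picture. I did not get a clean reading of d's up-slope side, because the gripper's fingers confused it.
- **Packed wedges:** a and b read the same as before, to about 0.3 mm.
- **Other parts:** those visible in the final top and side pictures look unmoved. The arm hid most of the purple wedge.

**What went differently from plan:**
- **c:** joint 6 came down to its lower limit (it read 0.1699 against 0.17) while I was lowering it. I set c down about 4° more upright than the tray, and it settled flat when released.
- **d:** my first grip was about 5 mm too high, so I opened and gripped it again lower.

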